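# Find the high spot of an off-centre collar in V-blocks with a plunger indicator

### The job

Take the indicator by its black knob and gently lower it until the shaft's brass collar has pushed the plunger in by 2 to 3 mm. Then turn the shaft by the ball ends of its three-spoke handle, keeping it seated in the V-blocks and without forcing it down, until the collar's highest spot stands right under the plunger (the needle at its greatest reading), and let go. Leave the other things on the bench alone.

Things in the scene. Friction and masses are not known exactly. Their poses are not given: they have to be found in the camera images.
- fixture: blue plate 250 x 340 x 20 mm fixed to the bench, with two V-blocks and a 20 mm column, 235 mm high, for the indicator. Origin on the bench under the plunger, z up; the shaft lies along y, 100 mm up. Plate x -125 to 125, y -185 to 155 mm; V-blocks 76 mm long in x, 30 mm wide, at y +60 and -80 mm, tops 107 mm up; column at x -85, y 0; the shaft's handle at y -130 mm
- knob (a point): centre of the upright black knob (20 mm diameter, 28 mm high) on top of the indicator's grey carriage, 45 mm on the fixture's -x side of the plunger and 94 mm above the plunger's free tip. The carriage moves only straight up and down, and stays where it is left: it takes about 5 N downwards or 11 N upwards to move it
- carriage (a joint): how far the carriage has been lowered, m, 0 (top) to 0.05
- tip (a point): lowest point of the plunger (a red 8 mm ball tip), straight above the shaft's axis
- plunger (a joint): how far the plunger is pushed into the indicator, m, 0 (free) to 0.014 (hard stop). Light spring: 0.6 N at 0 plus 0.2 N per mm
- needle (a joint): angle of the red needle on the white dial, rad, clockwise: 0.3 rad per mm of plunger travel (0 free)
- shaft_mid (a point): point on the axis of the loose steel shaft (24 mm diameter, 250 mm long, about 1 kg in all, along y, a 48 mm wheel at the end away from the handle), in the middle of its brass collar: a 40 mm disc, 24 mm wide, clamped 4 mm off-centre, so 16 to 24 mm from the axis. Its high spot lies elsewhere each time; at the start at least 57 degrees from the top, either way
- ball_a (a point): centre of the black ball (22 mm diameter) at the end of one of the handle's three 9 mm spokes; at the start it points straight up. Balls stand 60 mm from the shaft's axis, 120 degrees apart. Gripped with the fingers closing along the shaft (fixture's y), a ball pivots between them as the shaft turns; a few N turn it, either way without end, and it stays where it is left
- ball_b (a point): centre of the second ball; at the start it points down on the fixture's +x side. The handle end overhangs: about 3 N upwards there already lifts the shaft off its V-blocks and falsifies the needle; a few N downwards keep it seated
- ball_c (a point): centre of the third ball; at the start it points down on the fixture's -x side
- spare_ring: spare brass ring, 40 mm diameter, 16 mm high, lying on the plate; leave alone
- drilled_block: drilled wooden block 70 x 70 x 60 mm; leave alone
- oil_can: yellow can, 56 mm diameter, 120 mm high; leave alone
- gauge_case: dark wooden case 90 x 130 x 35 mm; leave alone
- spanner: steel spanner 170 mm long; leave alone
- screwdriver: orange screwdriver 200 mm long; leave alone

How it is judged:
By the outcome, as a careful person would: the job done as asked, in the order asked, and still so for the second after the job is handed in, with the robot touching nothing.
It also fails if it takes over 64 s, if anything falls off the work surface, if the arm or the gripper's body presses on something with over 40 N, if the wrist force passes 120 N, or if a joint passes its speed limit or range.

### The arm

A 6-joint arm with a two-finger parallel gripper is mounted at the origin on the work surface. World frame = base frame: x ahead of the robot, y to its left, z up, the work surface at z = 0. Lengths are in mm, angles in rad, forces in N, time in s.
With the tool pointing down it reaches from about 275 to 750 mm from the base axis. Payload 10.2 kg.
Tool frame: the origin (TCP) lies midway between the tips of the shut fingers; the grasp point (between the pads) lies 19 mm behind it (ctrl.pinch_z is the distance from the TCP to the grasp point, in mm); x points along the fingers, z is the direction in which the jaws open and shut, and the axes are right-handed (so a half turn about x gives the same grasp; the last joint's range is limited). The gripper opens to 85 mm and grips with 20 to 120 N. Pads are 22 mm wide; open, the fingers measure 114 mm over their backs; the gripper's body (76 mm by 85 mm) begins 54 mm behind the grasp point. The pads swing forward as they close: fully open they stand 13 mm farther back than shut.
Start: joints at [-1.562, 0.313, 1.498, -0, 1.331, -0.223], TCP at [120.594, -510.968, 231.294] pointing down, gripper open.
Joint ranges: [-2.94, 2.94], [-0.97, 2.17], [0.19, 2.56], [-1.23, 4.37], [0.02, 3.11], [-2.88, 2.88]. Speed limits (rad/s): [2.39, 2.39, 3.01, 3.14, 3.14, 3.14].

### API

Orientations are given as a unit quaternion [w, x, y, z].
In Python, from rig import ctrl, capture, workorder, nets gives the robot as it stands. The module is installed in compiled form; this text tells all that it offers.
- The arm moves only by the tool send_rows, never from a script. Its argument "rows" is text: rows parted by semicolons, each of 5 numbers parted by spaces: the opening, from 0 (shut) to 1 (fully open), then the shift along the tool's x, y, z in cm, then the turn about the tool's x in units of 5 degrees (1.0 is 5 degrees). In form: grip x y z yaw; .... A call has 1 to 12 rows; each row is the pose to reach, as a shift and turn from the pose commanded when the call began, along the tool's axes at that moment; what a row does not reach only later rows make up. A row lasts 1/10 s, in which the tool goes at most 50 mm and 8.59 degrees, less where a joint would pass 70% of its speed; a pose out of reach is approached as far as the arm can. A call with a gripper value outside its range is refused whole. The fingers move at their own pace and stop on an object; "grip_force" is the grip in N (left out, the last holds). Time passes only in rows, so rows that repeat a pose let the fingers close. It gives the time, the measured TCP pose, the force and the opening at its end, in the units of the state.
- ctrl.sense(): the state, without advancing time (a new reading comes with each control period).
- capture(name): name is "side" or "top"; returns a dict with "pixels" (400x640x3 uint8, red, green, blue), "intrinsics" (3x3 intrinsics, pixels), "view" (4x4, takes a point from world to camera coordinates). Camera axes: x right, y down, z forward; pixel columns grow to the right and rows downward; lengths in mm; the calibration is good to about 2 mm. A picture is of the moment at which its call begins. There is no depth.
- workorder.finish_job(): hands the job in, once; it reports no verdict.
Trained networks look in a picture, given as the dict that the camera call returned (one of the last four; its "shot" number tells which), for a name from the list of things; names that differ only in an ending like _2 or _b are one class to them, and where a whole thing is asked for, a point or a joint stands for the part that bears it (a point fixed in the world has none). Each returns a list of dicts, best first, with "confidence" (0 to 1); they miss things now and then, are a little off and sometimes report something else, mostly with a low value. They report only what shows in the picture. A call takes as long as a camera call.
- nets.boxes_of(picture, target): "location" ([x, y, z] in mm, in world coordinates, good to about 4 mm: the middle of the surface that is visible of it).
- nets.spot_point(picture, target): "location" ([x, y, z] in mm, in world coordinates, good to about 4 mm: a listed point, or the origin of a listed thing).
The state is a dict: "time_s": time; "joints": joint angles; "dq": joint speeds; "tau": joint torques, N m; "eef_pos": TCP position; "ee_rot": TCP orientation; "force": force on the tool from outside, world axes, zero at the start; "wrist_torque": the same for the moment, N m; "grip_width": opening from 0.0 (shut) to 1.0 (fully open).
Only numpy, scipy, OpenCV 4.12 (cv2) and the standard library are available. Lean on these libraries where they do the work, as an engineer would, in place of code of your own. Each camera call takes 0.05 s, during which the arm holds its last target.

## Working session

There is one attempt and no reset: what is moved stays moved. The work goes in short steps, Python scripts to look and compute and a tool call to move; the robot and the scene stay as the last step left them, time stands still between calls to the robot, and variables do not carry over. Pictures are saved under pics/ and viewed, and the job is handed in when it is done.

Besides the shell and the picture viewer there is one more tool, called after ">>>" as a command line: name --argument value ..., lists and objects as JSON in quotes. send_rows: Moves the arm, as the interface text tells. Its arguments: {"type":"object","properties":{"rows":{"type":"string"},"grip_force":{"type":"number"}},"required":["rows"]}

```bash
mkdir -p pics; cat > h.py <<'E'
import numpy as np, cv2
from rig import ctrl, capture, workorder, nets
def save(p,n,crop=None,s=1):
    im=cv2.cvtColor(np.asarray(p["pixels"]),cv2.COLOR_RGB2BGR)
    if crop: im=im[crop[1]:crop[3],crop[0]:crop[2]]
    if s!=1: im=cv2.resize(im,None,fx=s,fy=s,interpolation=cv2.INTER_CUBIC)
    cv2.imwrite(f"pics/{n}.png",im)
def proj(p,X):
    X=np.append(X,1); c=(np.array(p["view"])@X)[:3]; u=np.array(p["intrinsics"])@c; return u[:2]/u[2]
def P(x): return np.round(np.array(x),1).tolist()
E
python3 - <<'E'
from h import *
s=ctrl.sense(); print({k:np.round(v,3).tolist() for k,v in s.items()}, ctrl.pinch_z)
for c in ("side","top"):
    p=capture(c); save(p,c+"0"); print(c,P(np.linalg.inv(p["view"])[:3,3]))
    for t in ["knob","tip","shaft_mid","ball_a","fixture","oil_can","gauge_case","drilled_block"]:
        print(t,[(P(d["location"]),round(d["confidence"],2),P(proj(p,d["location"]))) for d in nets.spot_point(p,t)][:4])
E
```

```text
{'time_s': 0.0, 'joints': [-1.562, 0.313, 1.498, 0.0, 1.331, -0.223], 'dq': [-0.0, -0.001, -0.0, -0.0, 0.001, 0.002], 'tau': [-0.001, -41.227, -25.974, -0.0, 0.004, -0.0], 'eef_pos': [120.577, -510.72, 230.739], 'ee_rot': [0.554, 0.439, 0.555, -0.438], 'force': [0.006, 0.094, -0.268], 'wrist_torque': [0.042, -0.015, -0.001], 'grip_width': 1.0} 18.700000000000003
side [481.1, 1036.6, 951.6]
knob [([502.2, 78.2, 230.4], 0.86, [331.0, 189.7])]
tip [([591.6, 415.6, -1.3], 0.47, [287.9, 350.2])]
shaft_mid [([546.2, 68.5, 98.3], 0.61, [315.1, 224.1]), ([675.8, 377.2, 3.8], 0.4, [255.6, 333.7])]
ball_a [([565.1, -71.4, 66.3], 0.91, [311.8, 202.3]), ([513.0, -59.6, 157.6], 0.7, [328.5, 181.4])]
fixture [([544.0, 66.5, 2.5], 0.95, [316.1, 247.8])]
oil_can [([673.9, 377.5, 3.5], 0.84, [256.4, 333.9])]
gauge_case [([622.2, -387.9, -2.3], 0.72, [302.5, 164.1]), ([676.0, 375.8, 1.0], 0.7, [255.7, 333.8])]
drilled_block [([594.6, 419.1, -0.7], 0.59, [286.5, 351.3]), ([502.5, 82.2, 232.9], 0.38, [330.8, 189.9])]
top [395.2, 5.8, 1308.9]
knob [([499.9, 80.1, 231.6], 0.65, [290.4, 223.7]), ([673.6, 377.0, -1.3], 0.48, [207.5, 178.7])]
tip []
shaft_mid [([546.1, 63.7, 99.7], 0.7, [298.8, 212.9])]
ball_a [([467.9, -46.6, 69.2], 0.92, [334.4, 239.1]), ([515.3, -61.0, 162.8], 0.78, [340.7, 220.9]), ([567.2, -69.5, 71.5], 0.72, [341.7, 207.5])]
fixture [([549.2, 69.3, -3.2], 0.96, [298.6, 215.8])]
oil_can [([672.1, 379.9, 2.6], 0.97, [206.3, 178.9])]
gauge_case [([625.9, -394.3, 1.6], 0.95, [437.6, 193.3]), ([593.0, 415.7, 1.4], 0.43, [194.6, 202.2])]
drilled_block [([590.4, 418.4, 1.2], 0.98, [193.8, 203.0]), ([442.1, 415.0, -0.2], 0.72, [192.8, 247.8]), ([551.5, 71.6, -1.5], 0.66, [297.9, 215.0])]
```

```bash
python3 - <<'E'
from h import *
p=capture("side"); save(p,"sidez",(230,130,430,280),4); save(p,"side1")
p=capture("top"); save(p,"topz",(220,150,420,300),4)
E
```

```text
(no output)
```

View pics/sidez.png

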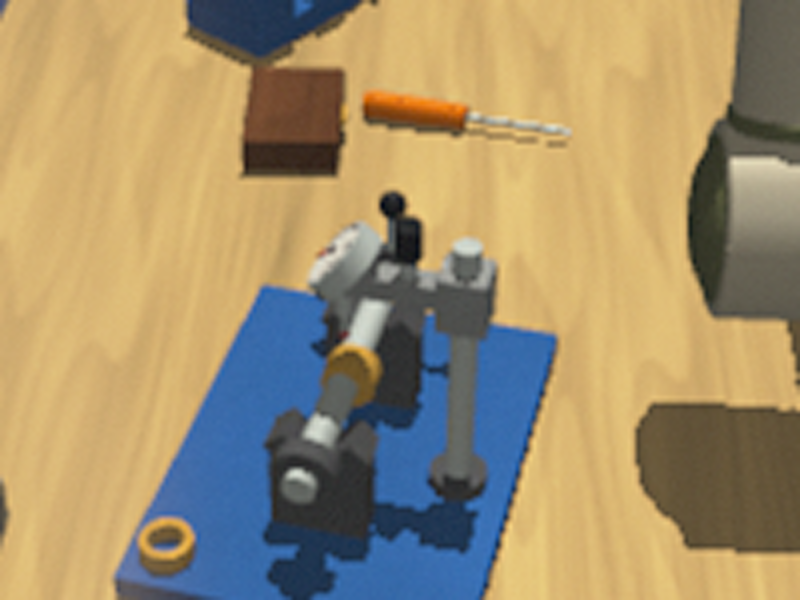

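View pics/topz.png

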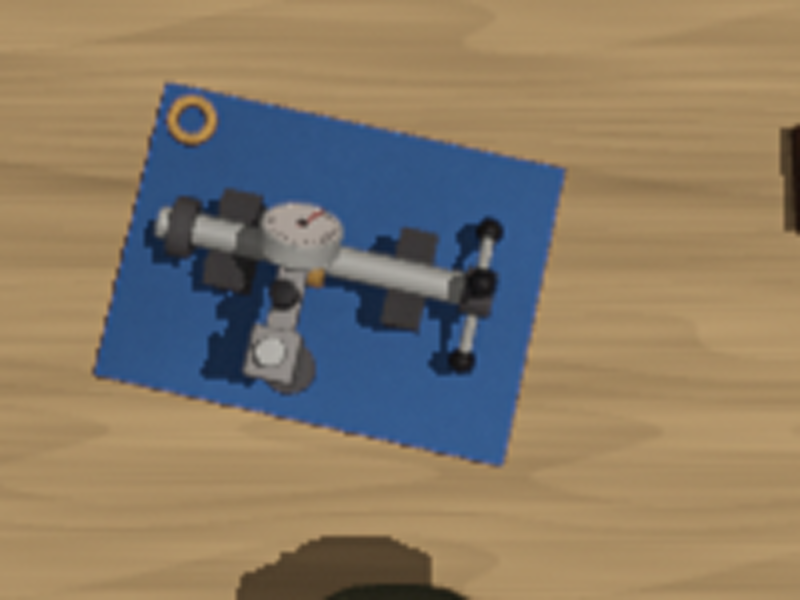

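View pics/side0.png

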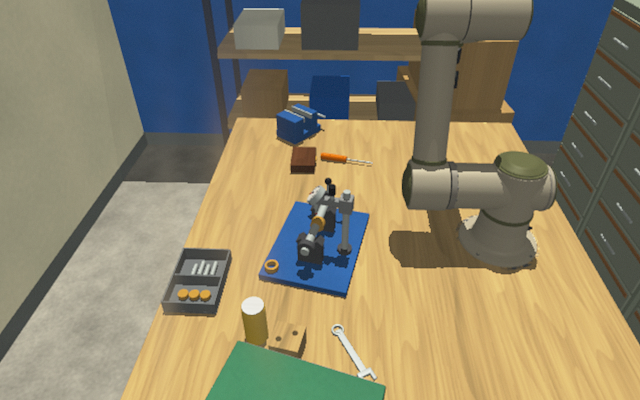

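View pics/top0.png

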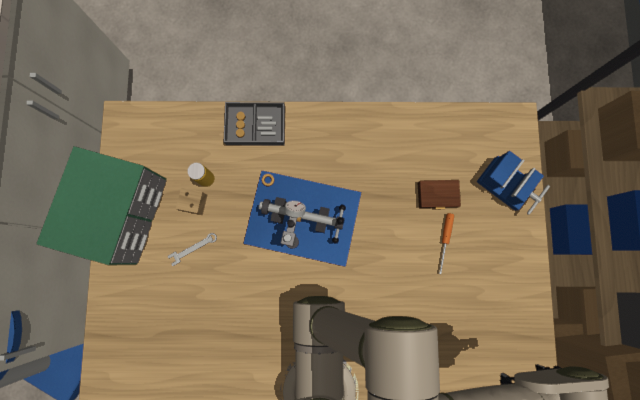

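The fixture sits mid-bench and is yawed about -13°. The dial shows in the top view around pixel (296,207), the handle is at (340,220), and the collar is half-hidden under the dial. Next I'll fit the fixture pose and look at the dial.

```bash
cat >> h.py <<'E'
def ray(p,uv):
    V=np.linalg.inv(p["view"]); d=V[:3,:3]@np.linalg.inv(p["intrinsics"])@np.array([uv[0],uv[1],1.0]); return V[:3,3],d
def atz(p,uv,z):
    o,d=ray(p,uv); return o+d*(z-o[2])/d[2]
E
python3 - <<'E'
from h import *
from scipy.spatial.transform import Rotation as R
p=capture("top"); im=np.asarray(p["pixels"]).astype(int)
m=((im[...,2]-im[...,0]>40)).astype(np.uint8); m[:, :230]=0; m[:,370:]=0; m[:160]=0;m[275:]=0
c=max(cv2.findContours(m,0,2)[0],key=cv2.contourArea)[:,0]
h=cv2.convexHull(c)[:,0]
w=np.array([atz(p,u,20)[:2] for u in h]).astype(np.float32)
r=cv2.minAreaRect(w); print(r, cv2.boxPoints(r))
s=ctrl.sense(); q=s["ee_rot"]; print(R.from_quat([q[1],q[2],q[3],q[0]]).as_matrix().round(3))
save(p,"dial0",(276,188,326,228),16)
p=capture("side"); save(p,"dialside0",(296,165,366,225),11)
E
```

```text
((541.5545043945312, 55.7254638671875), (337.2632141113281, 246.79425048828125), 77.64019775390625) [[ 384.92178  -82.58455]
 [ 625.99603 -135.41087]
 [ 698.18726  194.03548]
 [ 457.11298  246.8618 ]]
[[-0.     0.973  0.23 ]
 [-0.     0.23  -0.973]
 [-1.    -0.    -0.   ]]
```

View pics/dial0.png

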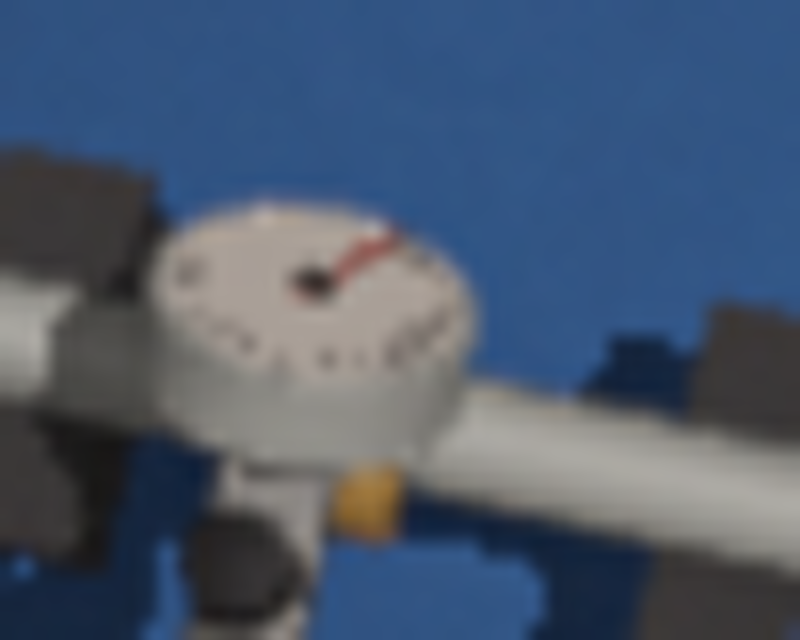

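View pics/dialside0.png

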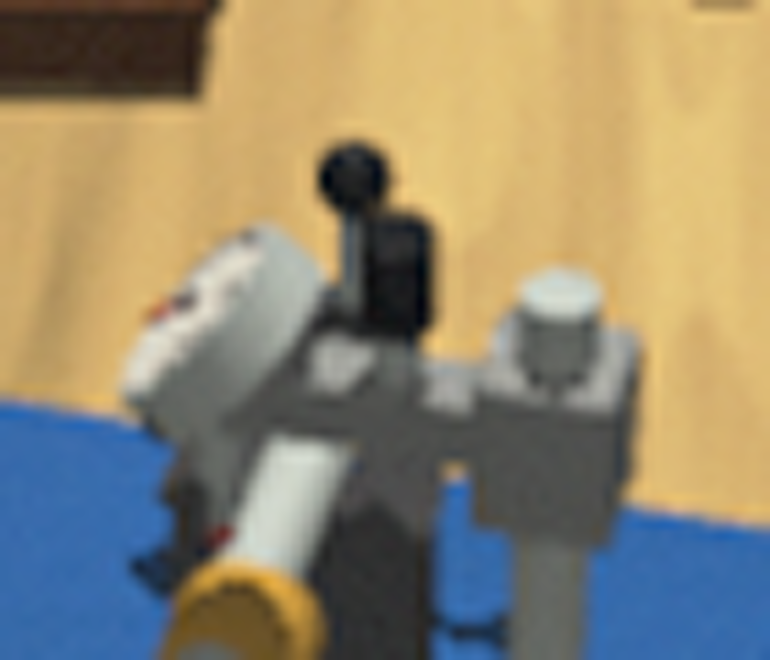

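>>> send_rows --rows "1 -8 50.6 -48.7 5.14;1 -8 50.6 -48.7 5.14;1 -8 50.6 -48.7 5.14;1 -8 50.6 -48.7 5.14;1 -8 50.6 -48.7 5.14;1 -8 50.6 -48.7 5.14;1 -8 50.6 -48.7 5.14;1 -8 50.6 -48.7 5.14;1 -8 50.6 -48.7 5.14;1 -8 50.6 -48.7 5.14;1 -8 50.6 -48.7 5.14;1 -8 50.6 -48.7 5.14" --grip_force 30

```text
time_s: 2.3
eef_pos: [443.7, -9.0, 299.6]
ee_rot: [0.443, 0.551, 0.443, -0.551]
force: [0.4, -1.6, -0.3]
grip_width: 0.997
```

>>> send_rows --rows "1 0 0 0 0;1 0 0 0 0;1 0 0 0 0"

```text
time_s: 2.6
eef_pos: [442.5, -11.9, 298.9]
ee_rot: [-0.443, -0.551, -0.443, 0.552]
force: [-0.4, 0.2, 0.8]
grip_width: 0.997
```

```bash
cat >> h.py <<'E'
from scipy.spatial.transform import Rotation as R
def tool():
    s=ctrl.sense(); q=s["ee_rot"]; return np.array(s["eef_pos"]),R.from_quat([q[1],q[2],q[3],q[0]]).as_matrix()
def to(target):
    t,M=tool(); return (M.T@(np.array(target)-t)/10).round(2)
E
python3 - <<'E'
from h import *
t,M=tool(); print(t,M.round(3)); print(to([501,80,300]))
E
```

```text
[442.51303191 -11.93174081 298.91211094] [[-0.     0.976 -0.216]
 [-0.    -0.216 -0.976]
 [-1.    -0.     0.   ]]
[ -0.11   3.72 -10.24]
```

>>> send_rows --rows "1 0 3.7 -10.2 0;1 0 3.7 -10.2 0;1 0 3.7 -10.2 0;1 0 3.7 -10.2 0;1 0 3.7 -10.2 0;1 0 3.7 -10.2 0"

```text
time_s: 3.2
eef_pos: [500.6, 79.0, 299.3]
ee_rot: [-0.442, -0.552, -0.442, 0.552]
force: [-0.2, 0.1, 0.8]
grip_width: 0.996
```

```bash
python3 - <<'E'
from h import *
t,M=tool(); print(t)
p=capture("side"); save(p,"s1",(270,100,400,230),6)
p2=capture("top"); save(p2,"t1",(220,150,420,300),4)
for q in (p,p2):
  for t in ["knob","ball_a"]:
    print(t,[(P(d["location"]),round(d["confidence"],2)) for d in nets.spot_point(q,t)][:3])
E
```

```text
[500.56614621  79.00457336 299.30353023]
knob [([502.6, 80.1, 233.3], 0.88)]
ball_a [([565.8, -71.9, 70.9], 0.85), ([511.5, -57.3, 159.2], 0.63)]
knob [([500.2, 80.2, 232.1], 0.45)]
ball_a [([470.5, -48.0, 67.3], 0.8), ([519.0, -62.1, 163.2], 0.77), ([567.0, -69.7, 70.1], 0.66)]
```

View pics/s1.png

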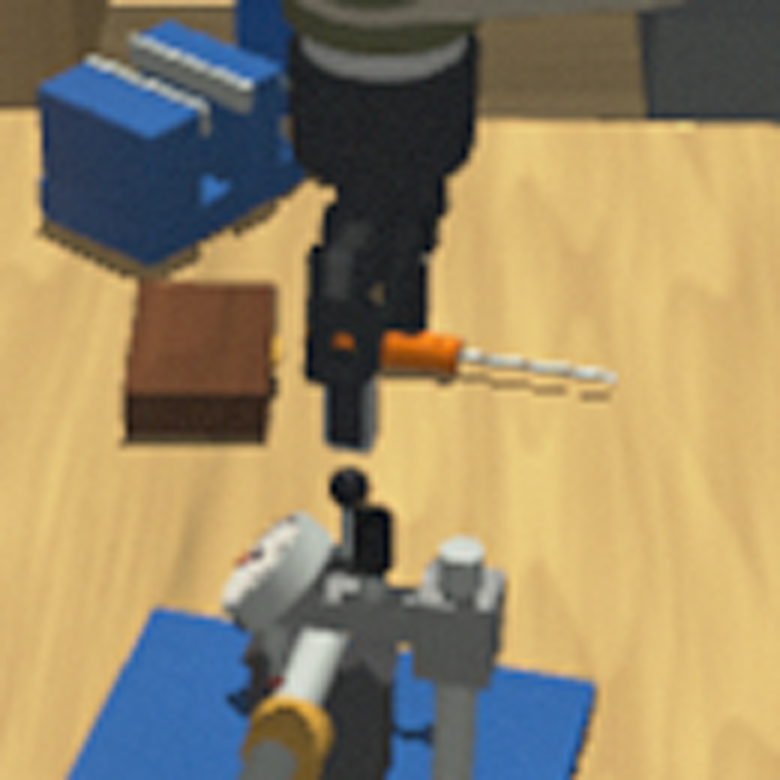

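View pics/t1.png

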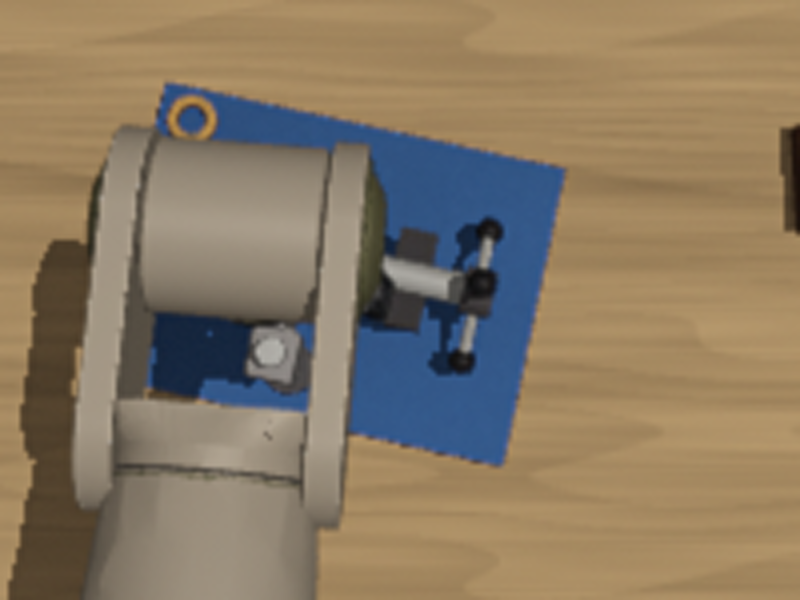

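>>> send_rows --rows "1 3 0.05 -0.1 0;1 5 0.05 -0.1 0;1 6.5 0.05 -0.1 0;1 7.8 0.05 -0.1 0;1 7.8 0.05 -0.1 0;1 7.8 0.05 -0.1 0"

```text
time_s: 4.1
eef_pos: [501.8, 81.4, 221.6]
ee_rot: [0.443, 0.551, 0.443, -0.551]
force: [-0.1, -0.0, 0.4]
grip_width: 0.998
```

```bash
python3 - <<'E'
from h import *
p=capture("side"); save(p,"s2",(290,150,370,230),9)
print(ctrl.sense()["force"])
E
```

```text
[ 0.92571625 -0.29333241  0.75075649]
```

View pics/s2.png

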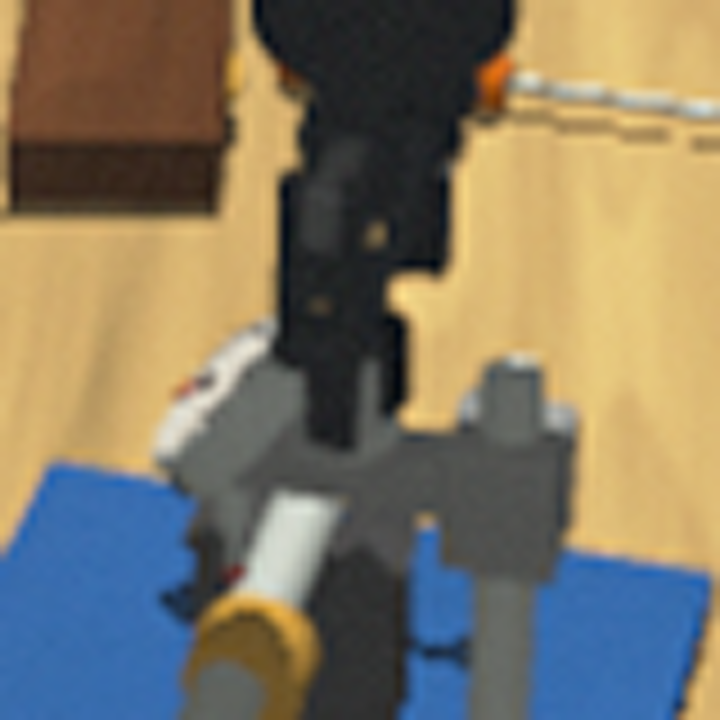

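>>> send_rows --rows "0 0 0 0 0;0 0 0 0 0;0 0 0 0 0;0 0 0 0 0;0 0 0 0 0;0 0 0 0 0;0 0 0 0 0;0 0 0 0 0" --grip_force 30

```text
time_s: 4.95
eef_pos: [501.4, 79.8, 221.2]
ee_rot: [-0.444, -0.55, -0.442, 0.552]
force: [-3.3, -10.4, 2.4]
grip_width: 0.219
```

>>> send_rows --rows "0 0.2 0 0.15 0;0 0.4 0 0.15 0;0 0.6 0 0.15 0;0 0.8 0 0.15 0;0 1.0 0 0.15 0;0 1.0 0 0.15 0"

```text
time_s: 5.55
eef_pos: [501.4, 79.7, 211.3]
ee_rot: [-0.443, -0.551, -0.443, 0.551]
force: [-2.2, -2.4, 2.8]
grip_width: 0.216
```

```bash
python3 - <<'E'
from h import *
p=capture("side"); save(p,"s3",(290,170,350,230),12)
print(ctrl.sense()["force"])
E
```

```text
[-1.27761933 -3.19664397  2.75255655]
```

View pics/s3.png

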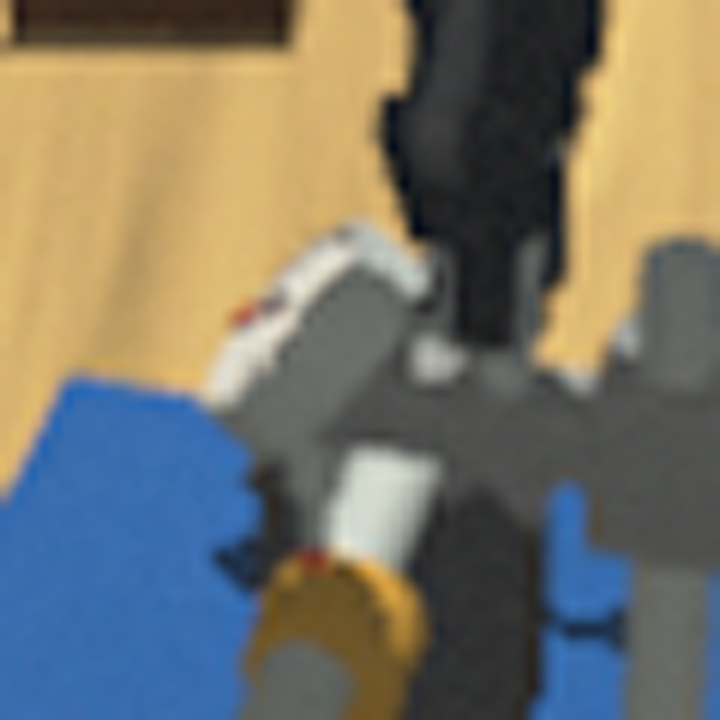

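```bash
cat >> h.py <<'E'
def red(p,box):
    im=np.asarray(p["pixels"]).astype(float)[box[1]:box[3],box[0]:box[2]]
    w=np.clip(im[...,0]-np.maximum(im[...,1],im[...,2])*1.15-25,0,None)
    return im,w
def redc(p,X):  # centroid rel to projection of X, box around
    u=proj(p,X); b=[int(u[0])-14,int(u[1])-12,int(u[0])+14,int(u[1])+12]
    im,w=red(p,b); ys,xs=np.mgrid[b[1]:b[3],b[0]:b[2]]
    w=w*(im[...,2]>im[...,1]*0.55)
    if w.sum()<5: return None,u
    return np.array([(w*xs).sum(),(w*ys).sum()])/w.sum()-u,u,w.sum()
E
python3 - <<'E'
from h import *
p=capture("side"); im,w=red(p,(300,185,330,225))
ys,xs=np.nonzero(w>0); print([(x+300,y+185,int(w[y,x]),im[y,x].astype(int).tolist()) for y,x in zip(ys,xs) if im[y,x,2]>60])
im0=cv2.imread("pics/side0.png")[...,::-1]
im,w=red({"pixels":im0},(300,180,330,222))
ys,xs=np.nonzero(w>0); print([(x+300,y+180,int(w[y,x]),im[y,x].astype(int).tolist()) for y,x in zip(ys,xs) if im[y,x,2]>30])
for z in (231,221): print(proj(p,[546,69,z-20])) 
E
```

```text
[(np.int64(310), np.int64(195), 14, [202, 141, 92]), (np.int64(309), np.int64(196), 9, [187, 133, 81]), (np.int64(310), np.int64(196), 23, [166, 102, 89]), (np.int64(320), np.int64(217), 0, [205, 156, 67]), (np.int64(321), np.int64(218), 1, [200, 151, 62]), (np.int64(322), np.int64(218), 1, [205, 155, 66]), (np.int64(322), np.int64(219), 3, [214, 161, 69])]
[(np.int64(310), np.int64(192), 5, [203, 150, 96]), (np.int64(309), np.int64(193), 2, [188, 140, 86]), (np.int64(310), np.int64(193), 14, [172, 115, 93]), (np.int64(315), np.int64(213), 0, [89, 55, 50]), (np.int64(316), np.int64(213), 16, [102, 53, 51]), (np.int64(315), np.int64(217), 0, [201, 153, 60]), (np.int64(319), np.int64(217), 4, [204, 152, 58]), (np.int64(320), np.int64(217), 1, [224, 172, 72]), (np.int64(320), np.int64(218), 0, [201, 153, 62]), (np.int64(321), np.int64(218), 2, [221, 168, 68]), (np.int64(322), np.int64(218), 0, [200, 152, 67]), (np.int64(322), np.int64(219), 1, [207, 157, 68])]
[314.80691935 192.95825259]
[314.83893361 195.87863742]
```

>>> send_rows --rows "0 0.1 0 0 0;0 0.2 0 0 0;0 0.3 0 0 0;0 0.3 0 0 0"

```text
time_s: 6.05
eef_pos: [501.4, 79.7, 208.1]
ee_rot: [-0.443, -0.551, -0.443, 0.551]
force: [-2.3, -4.2, 3.8]
grip_width: 0.218
```

```bash
cat > rr.py <<'E'
from h import *
p=capture("side"); im,w=red(p,(300,185,330,208))
ys,xs=np.nonzero(w>0); print([(int(x)+300,int(y)+185,int(w[y,x]),im[y,x].astype(int).tolist()) for y,x in zip(ys,xs) if im[y,x,2]>60])
im=im.astype(int); print(im[8:17,5:20,0]-im[8:17,5:20,1])
s=ctrl.sense(); print(s["eef_pos"],s["force"],s["time_s"])
import sys; save(p,sys.argv[1],(290,170,350,230),12)
E
python3 rr.py s4
```

```text
[(310, 196, 6, [195, 142, 91]), (309, 197, 1, [209, 159, 105]), (310, 197, 15, [159, 103, 89])]
[[38 36 38 35 35 34 35 37 23  6  5  4  6  4 -2]
 [37 35 34 34 34 34 34 26  7  3  3  7  2 -4 -3]
 [37 36 35 34 34 36 28 13 15 14  6  5 -2 -3 -4]
 [36 34 35 34 45 53 27 14 21 13  6  3 -4 -3 -5]
 [36 36 33 34 50 56 19  8  7  4  5 -1 -4 -3 -5]
 [37 35 35 33 29 10  3  3  5  1 -1 -3 -5 -3 -4]
 [35 35 35 26  7  2  4  7  4 -1 -3 -4 -4 -3 -4]
 [36 35 32 16  3  5  5  3  0 -3 -4 -5 -3 -4 -4]
 [38 38 26  5  3  5  3  1 -3 -2 -4 -5 -5 -4 -3]]
[501.35669401  79.69133783 208.10270705] [-1.84583398 -4.02472735  4.61537707] 6.1
```

View pics/s4.png

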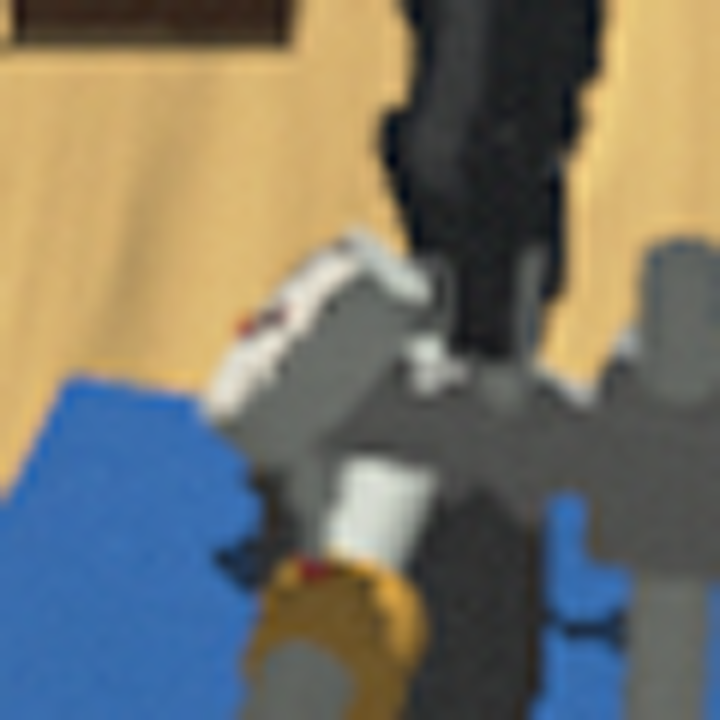

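>>> send_rows --rows "0 0.1 0 0 0;0 0.2 0 0 0;0 0.2 0 0 0"

```text
time_s: 6.4
eef_pos: [501.4, 79.7, 206.0]
ee_rot: [-0.443, -0.551, -0.443, 0.551]
force: [-2.2, -4.6, 3.9]
grip_width: 0.222
```

```bash
python3 rr.py s5
```

```text
[]
[[38 36 37 35 34 34 35 37 33 15  4  3  4  2  3]
 [38 35 35 35 33 34 37 36 20  3  3  6  4  0 -4]
 [37 35 34 34 35 34 33 22  4  3  4  7  2 -2 -5]
 [36 36 35 34 35 32 25 11  5  7  8  4 -1 -2 -5]
 [37 35 35 34 42 46 36 13  7  6  3  0 -2 -4 -4]
 [36 35 35 34 36 32 29  7  3  4  0 -2 -3 -3 -4]
 [36 35 37 31 18  2  6  5  5  1 -4 -4 -5 -4 -4]
 [36 36 34 20  4  3  5  5  4 -2 -4 -5 -3 -4 -2]
 [38 37 31 12  2  3  5  3 -4 -4 -5 -4 -4 -5 -4]]
[501.38083279  79.69482691 206.05296359] [-2.41596223 -4.46301543  3.79547145] 6.45
```

>>> send_rows --rows "0 0.1 0 0 0;0 0.2 0 0 0;0 0.2 0 0 0"

```text
time_s: 6.75
eef_pos: [501.4, 79.7, 204.1]
ee_rot: [-0.443, -0.551, -0.443, 0.551]
force: [-1.9, -4.1, 3.8]
grip_width: 0.223
```

```bash
python3 rr.py s6
```

```text
[(310, 197, 12, [203, 144, 94])]
[[37 36 35 36 34 35 35 37 38 28 11  5  6  6  2]
 [37 36 35 35 34 34 34 36 24  8  6  3  6  4  0]
 [37 36 33 35 35 35 34 27  7  2  5  8  4 -2 -4]
 [37 34 36 35 35 37 24 14  9  5  3  5  0 -4 -4]
 [37 35 33 36 43 59 34 19 18  6  5  3 -3 -4 -5]
 [36 35 35 35 47 73 36 13 12  6  5 -1 -4 -5 -3]
 [35 34 36 37 24  6  3  2  4  3 -2 -2 -4 -4 -4]
 [35 35 36 32  7  2  4  6  2  0 -2 -4 -6 -5 -5]
 [37 37 33 20  4  4  3  4 -1 -3 -5 -4 -3 -4 -4]]
[501.36461811  79.70879284 204.06927589] [-2.2506243  -5.70238649  3.90824926] 6.8
```

View pics/s6.png

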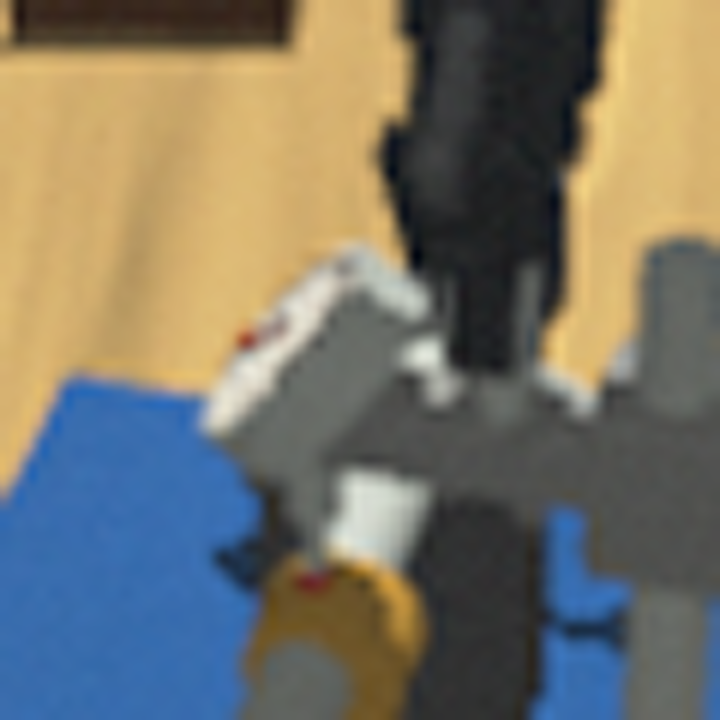

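>>> send_rows --rows "0 0.1 0 0 0;0 0.15 0 0 0;0 0.15 0 0 0"

```text
time_s: 7.1
eef_pos: [501.4, 79.7, 202.7]
ee_rot: [-0.443, -0.551, -0.443, 0.551]
force: [-3.4, -4.0, 5.8]
grip_width: 0.217
```

```bash
python3 rr.py s7
```

```text
[(311, 196, 4, [212, 159, 96]), (312, 196, 11, [171, 117, 95])]
[[37 35 36 35 35 34 35 36 38 33 19  7  4  4  2]
 [37 37 34 34 33 34 34 37 33 16  4  3  5  3 -2]
 [35 34 34 34 35 35 41 42 17  3  3  7  4  1 -5]
 [36 35 35 36 37 34 53 54  3  3  3  6  1 -1 -3]
 [36 35 35 34 37 30 40 63  5  3  6  6 -2 -3 -5]
 [37 36 35 35 37 23 10  8  9  6  3  0 -2 -4 -5]
 [35 35 34 39 26  8  3  3  4  3  2 -2 -5 -5 -4]
 [35 35 36 31  6  6  5  4  5  0 -2 -4 -3 -3 -5]
 [38 36 35 23  3  3  4  6  3 -1 -4 -5 -4 -3 -3]]
[501.3618173   79.70001808 202.70741172] [-2.69563596 -3.6820377   4.70546522] 7.15
```

View pics/s7.png

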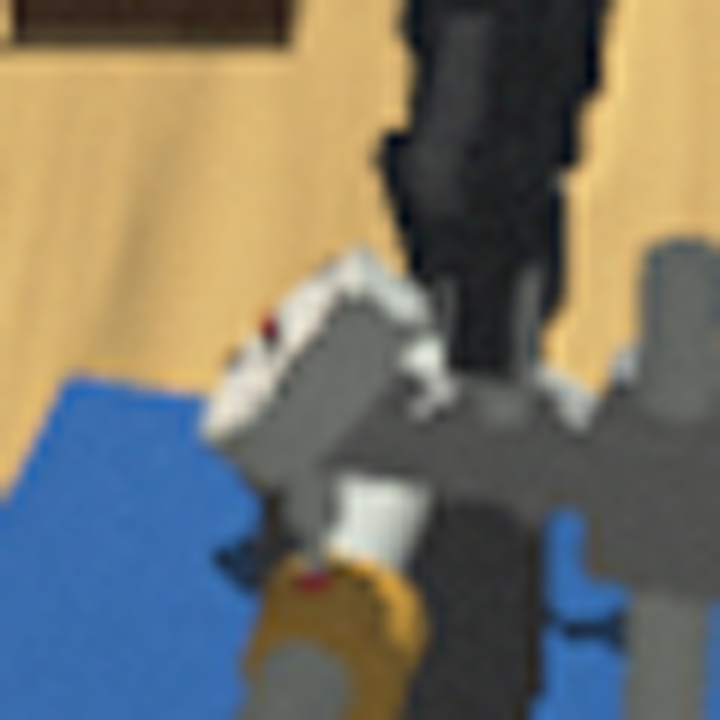

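>>> send_rows --rows "0 0.1 0 0 0;0 0.1 0 0 0;0 0.1 0 0 0;0.6 0.1 0 0 0;0.6 0.1 0 0 0;0.6 0.1 0 0 0;0.6 0.1 0 0 0"

```text
time_s: 7.85
eef_pos: [501.4, 80.1, 201.4]
ee_rot: [0.443, 0.551, 0.443, -0.551]
force: [0.5, -0.3, 0.9]
grip_width: 0.6
```

```bash
python3 rr.py s8 | tail -1; python3 -c "
from h import *
print(to([515,-60,320]))"
```

```text
[501.38339645  80.09719711 201.45981388] [-0.99940249 -0.39401648  0.63558374] 7.9
[-11.86   4.34  13.39]
```

>>> send_rows --rows "0.6 -3 0 0 0;0.6 -6 0 0 0;1 -6 2 5 0;1 -6 4.34 10 0;1 -6 4.34 13.4 0;1 -6 4.34 13.4 0;1 -6 4.34 13.4 0;1 -6 4.34 13.4 0"

```text
time_s: 8.7
eef_pos: [515.0, -59.4, 261.6]
ee_rot: [0.443, 0.551, 0.443, -0.551]
force: [-0.5, 0.4, 0.2]
grip_width: 0.999
```

```bash
python3 - <<'E'
from h import *
print(tool()[0])
p=capture("top"); save(p,"t2",(220,150,420,300),4); save(p,"dial2",(276,188,326,228),16)
p=capture("side"); save(p,"s9",(270,140,370,240),7)
E
```

```text
[514.99250774 -59.41347669 261.5868384 ]
```

View pics/t2.png

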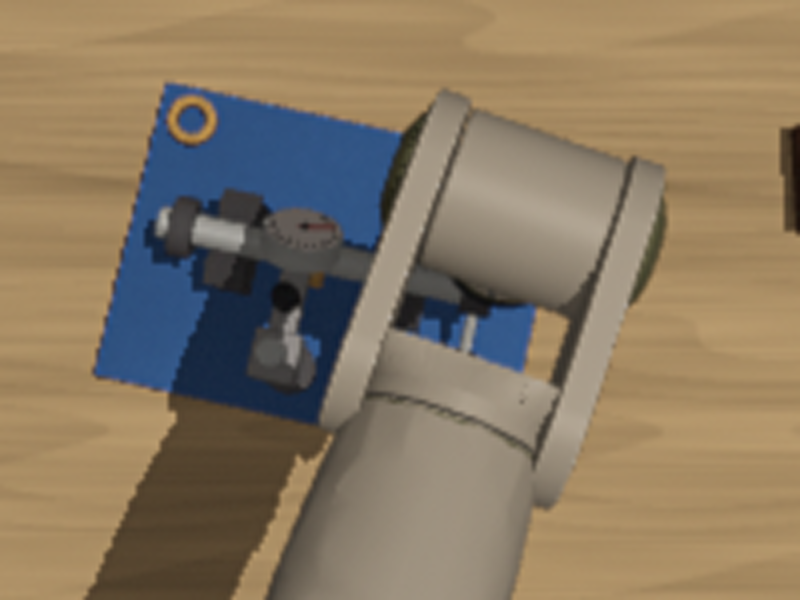

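View pics/dial2.png

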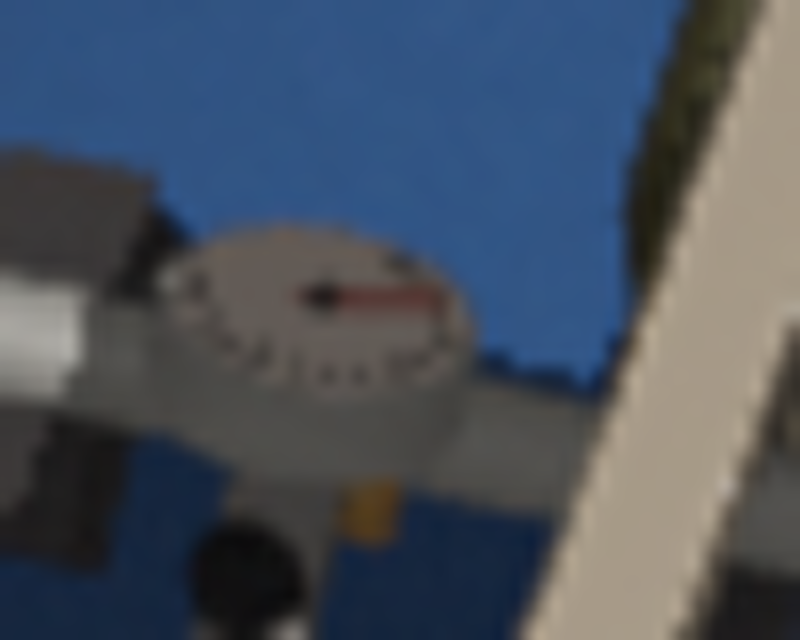

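View pics/s9.png

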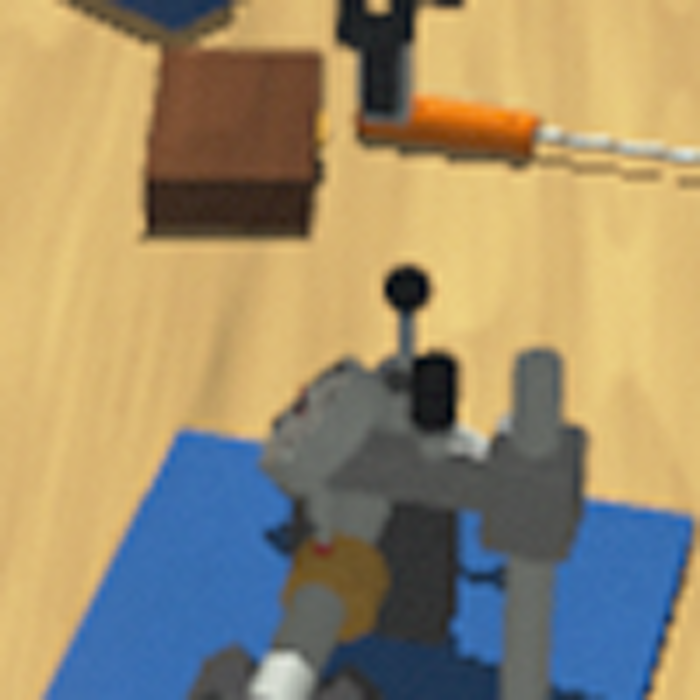

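```bash
cat >> h.py <<'E'
YAW=np.deg2rad(-12.36); FX=np.array([np.cos(YAW),np.sin(YAW),0]); FY=np.array([-np.sin(YAW),np.cos(YAW),0])
def dialang(p,v,T,C=np.array([550.,69,225])):
    T=np.deg2rad(T); u=-np.cos(T)*FX+np.array([0,0,np.sin(T)]); r=FY
    J=np.c_[proj(p,C+10*r)-proj(p,C),proj(p,C+10*u)-proj(p,C)]
    a=np.linalg.solve(J,np.array(v,float)); return np.degrees(np.arctan2(a[0],a[1]))%360, J
E
python3 - <<'E'
from h import *
p=capture("top")
for T in (40,45,50,55,60):
    a,J=dialang(p,(97,-54),T); b,_=dialang(p,(127,1),T); c,_=dialang(p,(75,-45),T)
    s=np.linalg.svd(J)[1]; print(T,a,c,b,((b-a)%360)/17.19,((b-c)%360)/17.19,"ratio",s[1]/s[0])
E
```

```text
40 215.31953306453963 213.4157324716923 252.44712629745308 2.1598367209373737 2.2705871917254665 ratio 0.6800004393082087
45 212.13538014906615 210.29097450627094 250.6124888919215 2.238342567938065 2.3456378351163782 ratio 0.6136511441899396
50 208.4963103487708 206.74614720740323 248.19652448821438 2.30949471433645 2.4113075788720857 ratio 0.5425247985735079
55 204.38702301031552 202.77450514168194 244.93710534940203 2.3589344001795527 2.452739977179761 ratio 0.4671700037603394
60 199.81291886573229 198.38859501757582 240.40024130167484 2.361100781613877 2.443958480750379 ratio 0.38817019112760337
```

```bash
cat >> h.py <<'E'
def needle(p,hub,dbg=False):
    """hub: approx pixel of hub. returns direction vector (pixels) from hub to red centroid and red-PCA"""
    im=np.asarray(p["pixels"]).astype(float)
    b=[int(hub[0])-12,int(hub[1])-8,int(hub[0])+13,int(hub[1])+9]
    im=im[b[1]:b[3],b[0]:b[2]]; ys,xs=np.mgrid[b[1]:b[3],b[0]:b[2]]
    w=np.clip(im[...,0]/(im[...,1:].mean(-1)+1)-1.3,0,None)*((im[...,1]-im[...,2])<0.35*im[...,0])
    d=np.hypot(xs-hub[0],ys-hub[1]); w=w*(d<11)
    c=np.array([(w*xs).sum(),(w*ys).sum()])/w.sum()
    if dbg: print((w*100).astype(int))
    X=np.c_[xs.ravel()-c[0],ys.ravel()-c[1]]; S=(X*w.ravel()[:,None]).T@X
    v=np.linalg.eigh(S)[1][:,1]; v=v*np.sign(v@(c-hub)+1e-9)
    return c,v
E
python3 - <<'E'
from h import *
p=capture("top")
p0=dict(p); p0["pixels"]=cv2.imread("pics/top0.png")[...,::-1]
for q,h in((p0,(295.3,205.4)),(p,(295.4,206.1))):
    c,v=needle(q,np.array(h),True); print(c,v,[ (T,round(dialang(p,v,T)[0],1),round(dialang(p,c-np.array(h),T)[0],1)) for T in (45,50,55)])
E
```

```text
[[ 0  0  0  0  0  0  0  0  0  0  0  0  0  0  0  0  0  0  0  0  0  0  0  0
   0]
 [ 0  0  0  0  0  0  0  0  0  0  0  0  0  0  0  0  0  0  0  0  0  0  0  0
   0]
 [ 0  0  0  0  0  0  0  0  0  0  0  0  0  0  0  0  0  0  0  0  0  0  0  0
   0]
 [ 0  0  0  0  0  0  0  0  0  0  0  0  0  0  0  0  0  0  0  0  0  0  0  0
   0]
 [ 0  0  0  0  0  0  0  0  0  0  0  0  0  0  0  0  0  0  0  0  0  0  0  0
   0]
 [ 0  0  0  0  0  0  0  0  0  0  0  0  0  0  0  0  0  0  0  0  0  0  0  0
   0]
 [ 0  0  0  0  0  0  0  0  0  0  0  0  0  0  0 16 26  6  0  0  0  0  0  0
   0]
 [ 0  0  0  0  0  0  0  0  0  0  0  0  0  0 12 10  0  0  0  0  0  0  0  0
   0]
 [ 0  0  0  0  0  0  0  0  0  0  0  0  0  0  0  0  0  0  0  0  0  0  0  0
   0]
 [ 0  0  0  0  0  0  0  0  0  0  0  0  0  0  0  0  0  0  0  0  0  0  0  0
   0]
 [ 0  0  0  0  0  0  0  0  0  0  0  0  0  0  0  0  0  0  0  0  0  0  0  0
   0]
 [ 0  0  0  0  0  0  0  0  0  0  0  0  0  0  0  0  0  0  0  0  0  0  0  0
   0]
 [ 0  0  0  0  0  0  0  0  0  0  0  0  0  0  0  0  0  0  0  0  0  0  0  0
   0]
 [ 0  0  0  0  0  0  0  0  0  0  0  0  0  0  0  0  0  0  0  
[... 1303 characters left out ...]
  0  0  0  0  0  0
   0]
 [ 0  0  0  0  0  0  0  0  0  0  0  0  0  0  0  0  0  0  0  0  0  0  0  0
   0]
 [ 0  0  0  0  0  0  0  0  0  0  0  0  0  0  0  0  0  0  0  0  0  0  0  0
   0]
 [ 0  0  0  0  0  0  0  0  0  0  0  0  0  0  0  0  0  0  0  0  0  0  0  0
   0]
 [ 0  0  0  0  0  0  0  0  0  0  0  0  0  0  0  0  0  0  0  0  0  0  0  0
   0]
 [ 0  0  0  0  0  0  0  0  0  0  0  0  0  0  0  0  0  0  0  0  0  0  0  0
   0]
 [ 0  0  0  0  0  0  0  0  0  0  0  0  0  0  0  0  0  0  0  0  0  0  0  0
   0]]
[299.53981544 206.        ] [ 1.00000000e+00 -8.49520309e-29] [(45, np.float64(249.9), np.float64(247.7)), (50, np.float64(247.4), np.float64(245.0)), (55, np.float64(244.1), np.float64(241.4))]
```

```bash
python3 - <<'E'
from h import *
p=capture("top")
p0=dict(p); p0["pixels"]=cv2.imread("pics/top0.png")[...,::-1]
np.set_printoptions(linewidth=200)
for q,y0 in((p0,200),(p,201)):
    im=np.asarray(q["pixels"]).astype(float)[y0:y0+11,286:308]
    print("cols 286..; rows from",y0); print((100*(im[...,0]/im[...,1]-1)).round().astype(int)); print(im[...,0].astype(int))
E
```

```text
cols 286..; rows from 200
[[-42 -43 -40 -32 -26 -19 -10 -11 -13 -17 -21 -24 -34 -41 -44 -44 -43 -42 -42 -42 -42 -43]
 [-30 -28 -13  -4  -2   2   5   6   6   3   1   0  -6 -10 -24 -42 -42 -43 -43 -41 -42 -42]
 [ -1  -3   5   6   7   7   6   7   7   6   6   7   8   8  18 -13 -32 -40 -44 -44 -42 -42]
 [  4   6   7   6   7   6   6   6   6   6   6  11  43  54  34   7  -9 -21 -41 -45 -44 -43]
 [  4   7   7   6   6   6   6   6   7   6   9  39  38  18   7   7   5   0 -17 -41 -44 -43]
 [  4   8   7   6   7   6   6   7  13  20  24  27   7   6   6   6   7   7   1 -26 -43 -42]
 [  4   7   7   7   6   6   6   7  17  20   8   7   6   6   6   7   6   7   5 -11 -40 -43]
 [  3   6   7   7   6   6   6   6   7   6   6   6   6   6   6   6   7   8   6  -4 -36 -44]
 [  2   3   6   7   7   7   6   6   6   6   6   6   7   6   7   7   8   7   5  -5 -36 -42]
 [  2   2   3   5   7   7   6   6   7   6   7   6   6   7   7   7   8   7   4  -7 -38 -45]
 [  2   1   1   2   3   5   6   7   6   6   6   7   6   6   7   6   4   4   1 -22 -40 -43]]
[[ 46  47  50  60  69  79  98  91  88  81  75  71  58  50  48  48  48  4
[... 2017 characters left out ...]
49 49 51]
 [24 29 52 64 73 83 84 94 91 88 86 77 69 60 54 49 49 49 48 50 49 49]
 [30 45 73 96 97 98 98 98 98 98 98 98 96 90 73 55 55 48 49 49 50 49]
 [64 83 92 99 98 98 98 98 98 98 95 98 99 95 70 62 74 58 50 49 49 50]
 [99 88 69 96 98 98 97 98 96 89 77 92 97 96 92 78 80 80 61 50 49 49]
 [76 80 71 93 98 97 98 97 88 50 39 72 85 86 86 85 84 75 84 57 49 49]
 [76 94 91 83 96 98 98 98 96 79 68 90 91 92 92 92 90 78 93 66 50 49]
 [72 83 80 79 93 97 96 98 98 97 96 98 97 98 97 98 96 79 93 78 52 49]
 [69 74 81 76 72 91 80 96 96 98 99 98 98 98 95 94 91 71 78 71 48 45]
 [69 72 75 79 85 77 72 95 83 96 94 97 93 95 80 77 74 91 80 58 28 27]
 [70 72 73 75 75 79 89 94 82 91 75 91 74 92 80 79 90 83 71 56 40 34]]
```

```bash
python3 - <<'E'
from h import *
O=np.array([545.5,69.5,100.])
p=capture("side"); im=np.asarray(p["pixels"]).astype(float)
u=proj(p,O); print(u)
b=[int(u[0])-14,int(u[1])-14,int(u[0])+14,int(u[1])+14]
c=im[b[1]:b[3],b[0]:b[2]]; m=(c[...,0]-c[...,2]>50)
ys,xs=np.nonzero(m); print("mask bbox",xs.min()+b[0],xs.max()+b[0],ys.min()+b[1],ys.max()+b[1],m.sum())
save(p,"col",b,20)
K=8
def face(y,ph):
    cc=O+FY*y+4*(np.sin(ph)*FX+np.array([0,0,np.cos(ph)]))
    return np.array([proj(p,cc+20*(np.sin(t)*FX+np.cos(t)*np.array([0,0,1]))) for t in np.linspace(0,2*np.pi,60)])
out=[]
for ph in range(-180,180,15):
    pts=np.vstack([face(12,np.deg2rad(ph)),face(-12,np.deg2rad(ph))])
    x0,y0=pts.min(0);x1,y1=pts.max(0); out.append((ph,x0.round(1),x1.round(1),y0.round(1),y1.round(1)))
for o in out: print(*o)
E
```

```text
[315.30922336 223.92687704]
mask bbox 311 324 217 230 102
-180 307.4 323.1 216.9 233.0
-165 307.8 323.5 216.9 233.1
-150 308.1 323.8 216.9 233.0
-135 308.4 324.1 216.8 232.9
-120 308.6 324.3 216.6 232.7
-105 308.7 324.5 216.3 232.5
-90 308.8 324.5 216.1 232.2
-75 308.7 324.5 215.8 232.0
-60 308.6 324.3 215.5 231.7
-45 308.3 324.1 215.2 231.4
-30 308.1 323.8 215.0 231.2
-15 307.7 323.5 214.9 231.1
0 307.4 323.2 214.8 231.0
15 307.0 322.8 214.7 230.9
30 306.7 322.5 214.8 231.0
45 306.4 322.2 214.9 231.1
60 306.2 322.0 215.1 231.3
75 306.1 321.9 215.3 231.5
90 306.1 321.8 215.6 231.7
105 306.1 321.9 215.9 232.0
120 306.3 322.0 216.2 232.3
135 306.5 322.2 216.4 232.5
150 306.8 322.5 216.6 232.8
165 307.1 322.8 216.8 232.9
```

View pics/col.png

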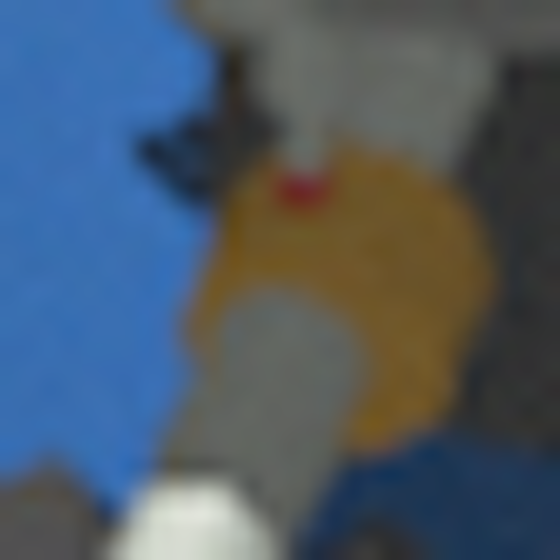

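```bash
python3 - <<'E'
from h import *
p=capture("side"); t=capture("top")
print("side",atz(p,(328.1,181.3),160),"top",atz(t,(340.5,220.75),160))
A=[];b=[]
for q,u in((p,(328.1,181.3)),(t,(340.5,220.75))):
    o,d=ray(q,u); d/=np.linalg.norm(d); M=np.eye(3)-np.outer(d,d); A.append(M); b.append(M@o)
X=np.linalg.lstsq(np.vstack(A),np.hstack(b),rcond=None)[0]; print(X)
# b, c from topz
for uv,n in(((490,231),"b"),((462,361),"c")): print(n,atz(t,(220+uv[0]/4,150+uv[1]/4),70))
print(to([517,-59,162]))
E
```

```text
side [514.18820167 -56.9418431  160.        ] top [515.94568185 -60.55210945 160.        ]
[515.25073484 -60.64758994 157.45300259]
b [566.54901267 -72.24888011  70.        ]
c [464.39301667 -49.88237317  70.        ]
[ 9.96  0.18 -0.14]
```

>>> send_rows --rows "1 4 0.09 0.12 0;1 8 0.09 0.12 0;1 10.5 0.09 0.12 0;1 12.05 0.09 0.12 0;1 12.05 0.09 0.12 0;0.6 12.05 0.09 0.12 0;0.6 12.05 0.09 0.12 0;0.4 12.05 0.09 0.12 0;0.4 12.05 0.09 0.12 0"

```text
time_s: 10.0
eef_pos: [515.8, -61.7, 141.7]
ee_rot: [0.443, 0.551, 0.443, -0.551]
force: [0.8, 0.0, 0.3]
grip_width: 0.399
```

```bash
python3 - <<'E'
from h import *
print(tool()[0],ctrl.sense()["force"])
p=capture("side"); save(p,"s10",(290,140,370,220),9)
E
```

```text
[515.78383333 -61.69072724 141.66172131] [0.82103284 0.01625975 0.27700234]
```

View pics/s10.png

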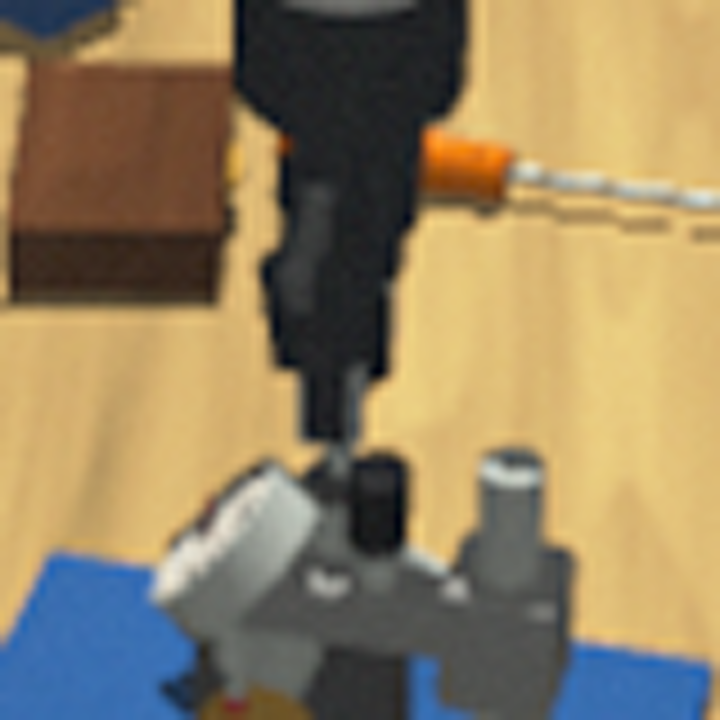

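>>> send_rows --rows "0 0 0 0 0;0 0 0 0 0;0 0 0 0 0;0 0 0 0 0;0 0 0 0 0;0 0 0 0 0" --grip_force 20

```text
time_s: 10.65
eef_pos: [515.9, -61.5, 141.5]
ee_rot: [0.443, 0.551, 0.443, -0.551]
force: [0.4, 2.4, 6.3]
grip_width: 0.235
```

```bash
python3 - <<'E'
from h import *
s=ctrl.sense(); print(tool()[0],s["force"],s["wrist_torque"],s["grip_width"])
# rows for arc, seat bias
for a in range(0,111,10):
    r=np.deg2rad(a); print(a, round(6*(1-np.cos(r)),2), round(6*np.sin(r),2))
E
```

```text
[515.85798372 -61.53430672 141.5040025 ] [0.40013601 2.37983877 6.28630389] [ 0.37081034 -0.01545611 -0.01284931] 0.23526455071667
0 0.0 0.0
10 0.09 1.04
20 0.36 2.05
30 0.8 3.0
40 1.4 3.86
50 2.14 4.6
60 3.0 5.2
70 3.95 5.64
80 4.96 5.91
90 6.0 6.0
100 7.04 5.91
110 8.05 5.64
```

>>> send_rows --rows "0 0.03 0.52 0 0;0 0.09 1.04 0 0;0 0.2 1.55 0 0;0 0.36 2.05 0 0;0 0.36 2.05 0 0"

```text
time_s: 11.15
eef_pos: [536.2, -66.3, 137.3]
ee_rot: [0.443, 0.551, 0.443, -0.551]
force: [1.4, -0.4, 3.1]
grip_width: 0.236
```

```bash
cat > rd.py <<'E'
from h import *
import sys
np.set_printoptions(linewidth=200)
s=ctrl.sense(); print("t",s["time_s"],"eef",P(s["eef_pos"]),"F",P(s["force"]))
p=capture("top"); save(p,"d_"+sys.argv[1],(276,188,326,228),16)
im=np.asarray(p["pixels"]).astype(float)[199:214,284:308]
R_=100*(im[...,0]/im[...,1]-1); m=(im[...,2]/im[...,1]>0.75)&(im[...,2]/im[...,1]<1.3)
w=np.where(m,np.clip(R_-10,0,None),0); w[w<3]=0
ys,xs=np.mgrid[199:214,284:308]
from scipy.ndimage import label
H=np.array([295.5,206.3])
# total-least-squares direction using red excess, plus hub->centroid
c=np.array([(w*xs).sum(),(w*ys).sum()])/w.sum()
X=np.c_[(xs-c[0]).ravel(),(ys-c[1]).ravel()]; S=(X*w.ravel()[:,None]).T@X
v=np.linalg.eigh(S)[1][:,1]; v*=np.sign(v@(c-H))
a1=dialang(p,v,49)[0]; a2=dialang(p,c-H,49)[0]
print("centroid",P(c),"wsum",w.sum().round(),"angles pca/hub",round(a1,1),round(a2,1),"mm",round(((a1-210)%360)/17.19,2),round(((a2-210)%360)/17.19,2))
np.save("w_"+sys.argv[1]+".npy",w)
E
python3 rd.py 20
```

```text
t 11.15 eef [536.2, -66.3, 137.3] F [1.4, -0.4, 3.1]
centroid [299.7, 207.1] wsum 336.0 angles pca/hub 274.2 266.9 mm 3.73 3.31
```

View pics/d_20.png

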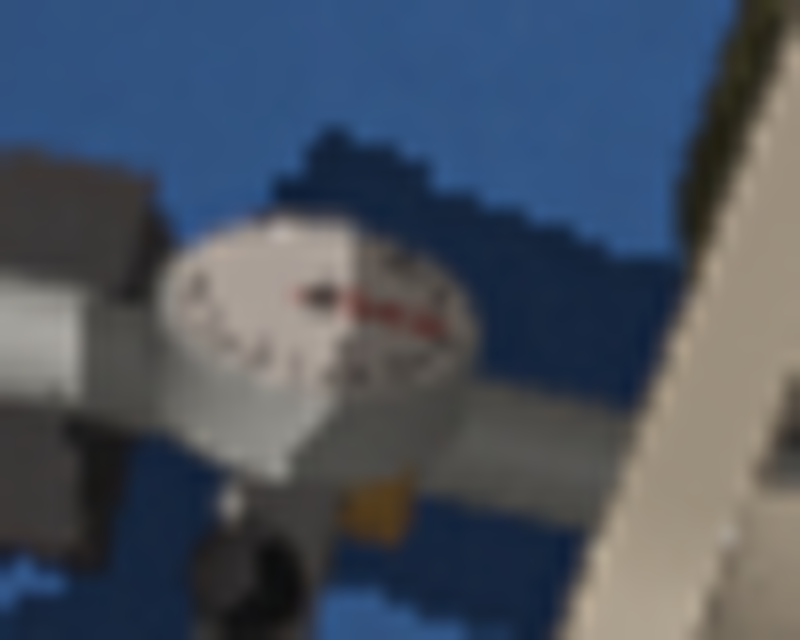

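>>> send_rows --rows "0 0.2 0.49 0 0;0 0.44 0.95 0 0;0 0.44 0.95 0 0"

```text
time_s: 11.5
eef_pos: [545.4, -68.3, 132.7]
ee_rot: [0.443, 0.551, 0.443, -0.551]
force: [0.8, 0.1, 3.0]
grip_width: 0.236
```

```bash
python3 rd.py 30
```

```text
t 11.5 eef [545.4, -68.3, 132.7] F [0.8, 0.1, 3.0]
centroid [299.7, 207.5] wsum 401.0 angles pca/hub 280.1 276.0 mm 4.08 3.84
```

>>> send_rows --rows "0 0.28 0.44 0 0;0 0.6 0.86 0 0;0 0.6 0.86 0 0"

```text
time_s: 11.85
eef_pos: [553.8, -70.1, 126.6]
ee_rot: [0.443, 0.551, 0.443, -0.551]
force: [2.3, 0.6, 2.4]
grip_width: 0.237
```

```bash
python3 rd.py 40
```

```text
t 11.85 eef [553.8, -70.1, 126.6] F [2.3, 0.6, 2.4]
centroid [299.5, 207.7] wsum 357.0 angles pca/hub 288.9 282.9 mm 4.59 4.24
```

>>> send_rows --rows "0 0.36 0.38 0 0;0 0.74 0.74 0 0;0 0.74 0.74 0 0"

```text
time_s: 12.2
eef_pos: [561.0, -71.6, 119.3]
ee_rot: [0.443, 0.551, 0.443, -0.551]
force: [3.5, -0.6, 2.1]
grip_width: 0.237
```

```bash
python3 rd.py 50
```

```text
t 12.2 eef [561.0, -71.6, 119.3] F [3.5, -0.6, 2.1]
centroid [299.3, 207.8] wsum 378.0 angles pca/hub 296.3 286.3 mm 5.02 4.44
```

>>> send_rows --rows "0 0.42 0.32 0 0;0 0.86 0.6 0 0;0 0.86 0.6 0 0"

```text
time_s: 12.55
eef_pos: [566.8, -72.9, 110.7]
ee_rot: [0.443, 0.551, 0.443, -0.551]
force: [4.4, -0.8, 2.4]
grip_width: 0.24
```

```bash
python3 rd.py 60
```

```text
t 12.55 eef [566.8, -72.9, 110.7] F [4.4, -0.8, 2.4]
centroid [299.2, 208.1] wsum 298.0 angles pca/hub 299.7 292.7 mm 5.22 4.81
```

View pics/d_60.png

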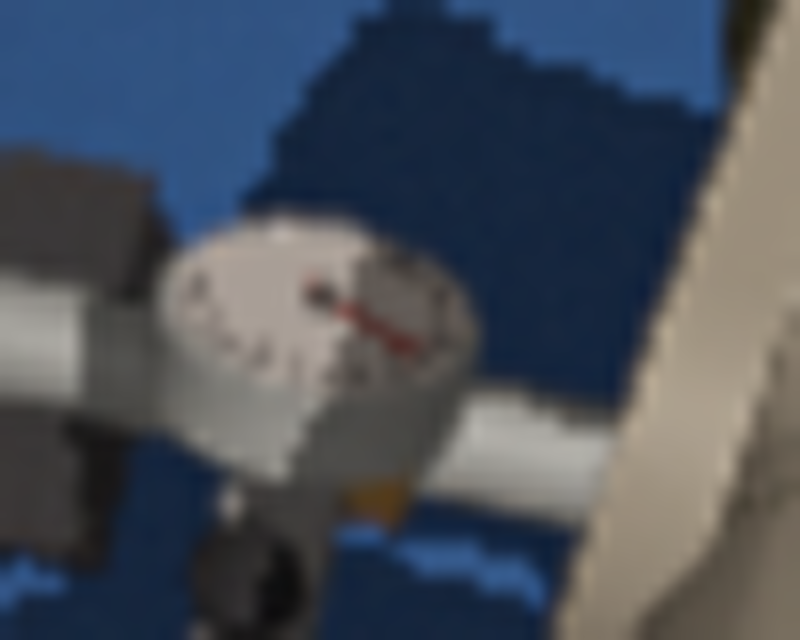

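>>> send_rows --rows "0 0.46 0.3 0 0;0 0.95 0.5 0 0;0 0.95 0.5 0 0"

```text
time_s: 12.9
eef_pos: [571.4, -73.9, 100.8]
ee_rot: [-0.443, -0.551, -0.443, 0.551]
force: [3.2, -1.7, 1.5]
grip_width: 0.235
```

```bash
python3 rd.py 70
```

```text
t 12.9 eef [571.4, -73.9, 100.8] F [3.2, -1.7, 1.5]
centroid [298.8, 208.1] wsum 277.0 angles pca/hub 302.5 295.1 mm 5.38 4.95
```

>>> send_rows --rows "0 0.5 0.18 0 0;0 1.01 0.31 0 0;0 1.01 0.31 0 0"

```text
time_s: 13.25
eef_pos: [574.3, -74.6, 90.6]
ee_rot: [-0.443, -0.551, -0.443, 0.551]
force: [2.3, 0.1, 0.6]
grip_width: 0.238
```

```bash
python3 rd.py 80
```

```text
t 13.25 eef [574.3, -74.6, 90.6] F [2.3, 0.1, 0.6]
centroid [299.0, 208.1] wsum 277.0 angles pca/hub 302.8 295.1 mm 5.4 4.95
```

>>> send_rows --rows "0 0.52 0.09 0 0;0 1.04 0.12 0 0;0 1.04 0.12 0 0"

```text
time_s: 13.6
eef_pos: [575.4, -74.8, 80.3]
ee_rot: [-0.443, -0.551, -0.443, 0.551]
force: [3.3, -1.1, -0.5]
grip_width: 0.243
```

```bash
python3 rd.py 90
```

```text
t 13.6 eef [575.4, -74.8, 80.3] F [3.3, -1.1, -0.5]
centroid [299.2, 208.1] wsum 307.0 angles pca/hub 300.4 293.0 mm 5.26 4.83
```

>>> send_rows --rows "0 0.52 -0.02 0 0;0 1.04 -0.09 0 0;0 1.04 -0.09 0 0"

```text
time_s: 13.95
eef_pos: [574.4, -74.6, 69.9]
ee_rot: [-0.443, -0.551, -0.443, 0.551]
force: [3.4, -1.8, 0.7]
grip_width: 0.236
```

```bash
python3 rd.py 100;python3 - <<'E'
from h import *
p=capture("side"); save(p,"s11",(270,130,370,230),7)
E
```

```text
t 13.95 eef [574.4, -74.6, 69.9] F [3.4, -1.8, 0.7]
centroid [299.6, 208.0] wsum 315.0 angles pca/hub 291.8 287.3 mm 4.76 4.5
```

View pics/s11.png

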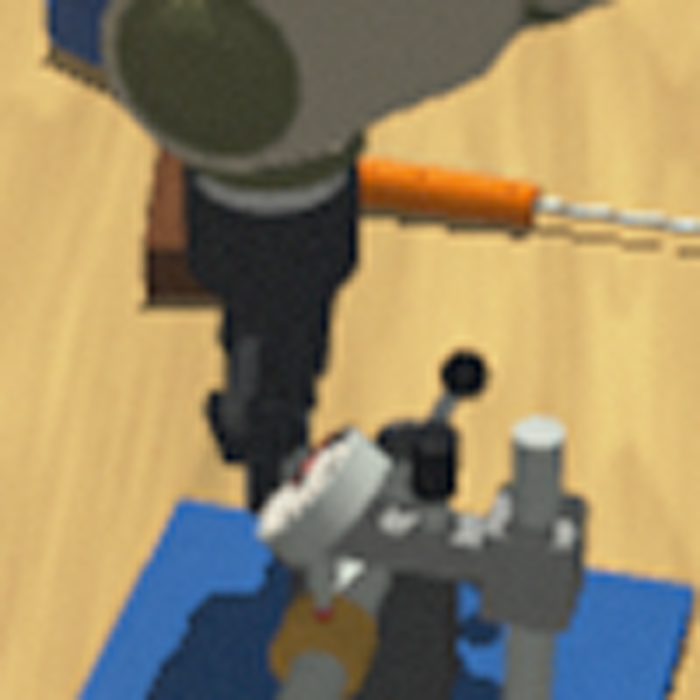

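View pics/d_100.png

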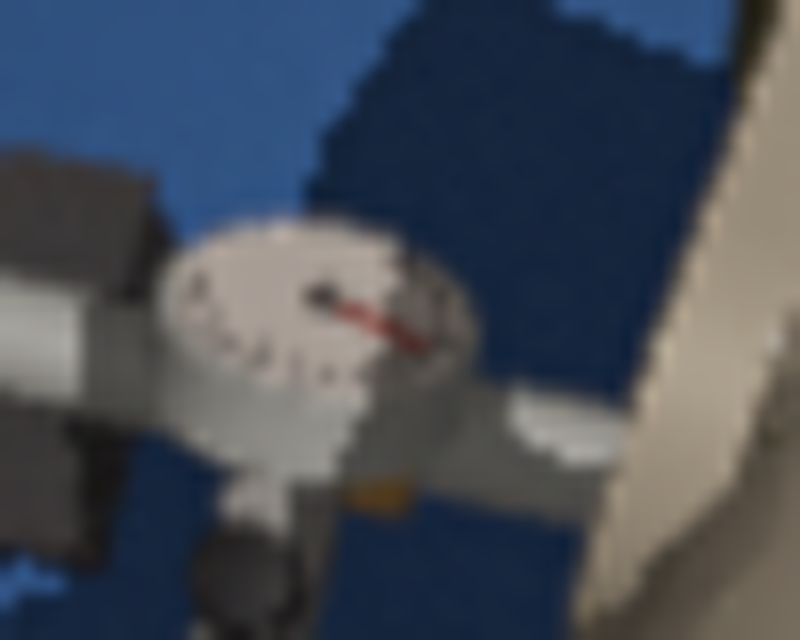

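```bash
python3 - <<'E'
from h import *
from scipy.optimize import least_squares
E=[(515.9,-61.5,141.5),(536.2,-66.3,137.3),(545.4,-68.3,132.7),(553.8,-70.1,126.6),(561.0,-71.6,119.3),(566.8,-72.9,110.7),(571.4,-73.9,100.8),(574.3,-74.6,90.6),(575.4,-74.8,80.3),(574.4,-74.6,69.9)]
E=np.array(E); d=E-E[0]; s=d@FX; z=60+d[:,2]
# circle fit for centre offset
r=least_squares(lambda q: np.hypot(s-q[0],z-q[1])-60,[0,0]).x; print("centre off",r)
th=np.degrees(np.arctan2(s-r[0],z-r[1])); th0=np.degrees(np.arctan2(s,z)); print(th.round(1),th0.round(1))
pca=np.array([248.,274.2,280.1,288.9,296.3,299.7,302.5,302.8,300.4,291.8]); hub=np.array([245.7,266.9,276,282.9,286.3,292.7,295.1,295.1,293,287.3])
f=lambda x:4*np.cos(x)+np.sqrt(576-16*np.sin(x)**2)-24
for nm,y in(("pca",pca),("hub",hub),("mean",(pca+hub)/2)):
  for T_ in (th,th0):
    for sl in (slice(0,None),slice(1,None),slice(3,None)):
      for free in (0,1):
        g=lambda q:(q[0]+(q[2] if free else 17.19)*f(np.radians(T_[sl]-q[1]))-y[sl])
        o=least_squares(g,[230,75,17.]); print(nm,sl.start,free,o.x.round(1),"rms",np.sqrt((o.fun**2).mean()).round(2))
E
```

```text
centre off [ 0.5455822  -0.73084198]
[ -0.5  19.8  29.8  39.9  49.8  59.9  70.4  80.6  90.4 100.4] [  0.   20.5  30.6  40.8  50.7  60.8  71.3  81.4  91.1 101. ]
pca 0 0 [233.8  72.6  17. ] rms 1.31
pca 0 1 [234.1  72.7  17.1] rms 1.31
pca 1 0 [233.8  72.5  17. ] rms 1.37
pca 1 1 [236.5  73.   16.4] rms 1.34
pca 3 0 [233.7  73.2  17. ] rms 1.05
pca 3 1 [225.1  72.9  19.5] rms 0.89
pca 0 0 [233.7  73.3  17. ] rms 1.33
pca 0 1 [234.4  73.5  17. ] rms 1.33
pca 1 0 [233.7  73.2  17. ] rms 1.4
pca 1 1 [236.5  73.8  16.4] rms 1.37
pca 3 0 [233.7  74.   17. ] rms 1.08
pca 3 1 [224.5  73.6  19.7] rms 0.9
hub 0 0 [227.1  71.7  17. ] rms 1.75
hub 0 1 [235.5  74.6  14.8] rms 0.89
hub 1 0 [227.   72.6  17. ] rms 1.47
hub 1 1 [237.2  75.   14.4] rms 0.9
hub 3 0 [226.7  74.6  17. ] rms 0.94
hub 3 1 [231.2  74.9  16. ] rms 0.89
hub 0 0 [227.   72.3  17. ] rms 1.81
hub 0 1 [235.8  75.4  14.8] rms 0.9
hub 1 0 [226.9  73.3  17. ] rms 1.48
hub 1 1 [237.2  75.7  14.4] rms 0.92
hub 3 0 [226.6  75.4  17. ] rms 0.94
hub 3 1 [230.8  75.7  16.1] rms 0.9
mean 0 0 [230.4  72.2  17. ] rms 1.18
mean 0 1 [234.8  73.6  16. ] rms 0.88
mean 1 0 [230.4  72.6  17. ] rms 1.15
mean 1 1 [236.9  73.9  15.4] rms 0.89
mean 3 0 [230.2  73.9  17. ] rms 0.7
mean 3 1 [228.1  73.8  17.7] rms 0.69
mean 0 0 [230.4  72.8  17. ] rms 1.24
mean 0 1 [235.1  74.4  15.9] rms 0.9
mean 1 0 [230.3  73.3  17. ] rms 1.17
mean 1 1 [236.9  74.7  15.4] rms 0.92
mean 3 0 [230.1  74.7  17. ] rms 0.72
mean 3 1 [227.6  74.5  17.9] rms 0.71
```

>>> send_rows --rows "0 0.51 -0.11 0 0;0 1.01 -0.27 0 0;0 1.01 -0.27 0 0"

```text
time_s: 14.35
eef_pos: [571.6, -74.0, 59.7]
ee_rot: [-0.443, -0.551, -0.443, 0.551]
force: [5.5, -1.0, 0.0]
grip_width: 0.241
```

```bash
python3 rd.py 110
```

```text
t 14.35 eef [571.6, -74.0, 59.7] F [5.5, -1.0, 0.0]
centroid [299.6, 207.8] wsum 341.0 angles pca/hub 288.1 283.8 mm 4.54 4.29
```

>>> send_rows --rows "0 -0.5 0.16 0 0;0 -1.01 0.27 0 0;0 -1.01 0.27 0 0"

```text
time_s: 14.7
eef_pos: [573.9, -74.3, 70.9]
ee_rot: [-0.442, -0.551, -0.444, 0.552]
force: [-3.2, 1.2, 0.9]
grip_width: 0.235
```

```bash
python3 rd.py 100b
```

```text
t 14.7 eef [573.9, -74.3, 70.9] F [-3.2, 1.2, 0.9]
centroid [299.3, 208.0] wsum 245.0 angles pca/hub 293.7 288.9 mm 4.87 4.59
```

>>> send_rows --rows "0.5 0 0 0 0;0.5 0 0 0 0;0.5 0 0 0 0;0.5 -3 0 0 0;0.5 -7 0 0 0;0.5 -11 0 0 0;0.5 -12.5 0 0 0;0.5 -12.5 -4 0 0;0.5 -12.5 -7.95 0 0;0.5 -12.5 -7.95 0 0;0.5 -12.5 -7.95 0 0"

```text
time_s: 15.85
eef_pos: [497.0, -57.6, 196.2]
ee_rot: [0.443, 0.551, 0.443, -0.551]
force: [-0.3, -0.0, -0.2]
grip_width: 0.499
```

```bash
python3 rd.py 100c; python3 - <<'E'
from h import *
print(to([496.3,-57.2,138.3]))
p=capture("side"); save(p,"s12",(270,130,370,230),7); t=capture("top"); save(t,"t12",(220,150,420,300),4)
for q in(p,t): print([(P(d["location"]),round(d["confidence"],2)) for d in nets.spot_point(q,"ball_a")][:3])
print("pred ball c",proj(p,[496.3,-57.2,157]),proj(p,[495,-57.2,157]))
E
```

```text
t 15.85 eef [497.0, -57.6, 196.2] F [-0.3, -0.0, -0.2]
centroid [299.3, 208.0] wsum 270.0 angles pca/hub 291.1 290.1 mm 4.72 4.66
[ 5.78 -0.15 -0.03]
[([481.6, -55.3, 47.4], 0.93), ([570.7, -74.3, 91.4], 0.64), ([492.0, -56.4, 153.7], 0.63)]
[([483.3, -55.6, 47.6], 0.58), ([493.8, -56.7, 150.8], 0.57)]
pred ball c [334.06495752 182.22960934] [334.49926056 182.24187594]
```

View pics/s12.png

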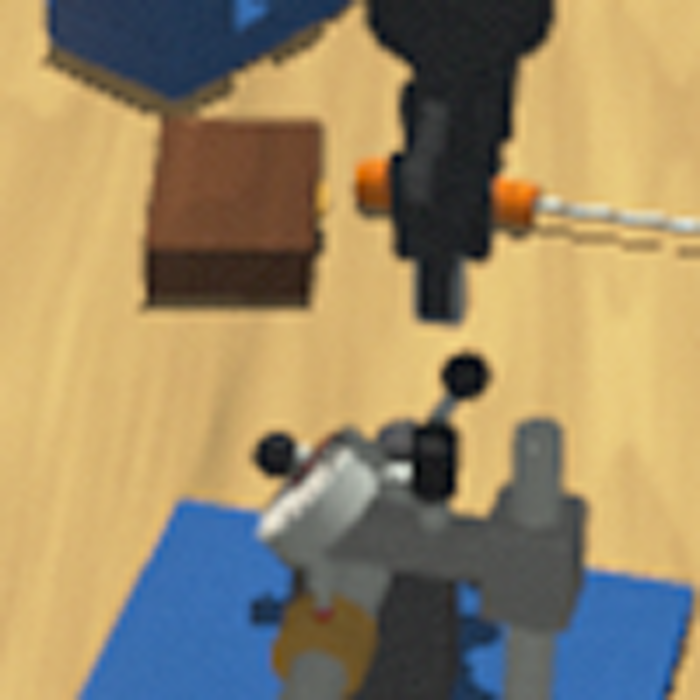

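View pics/d_100c.png

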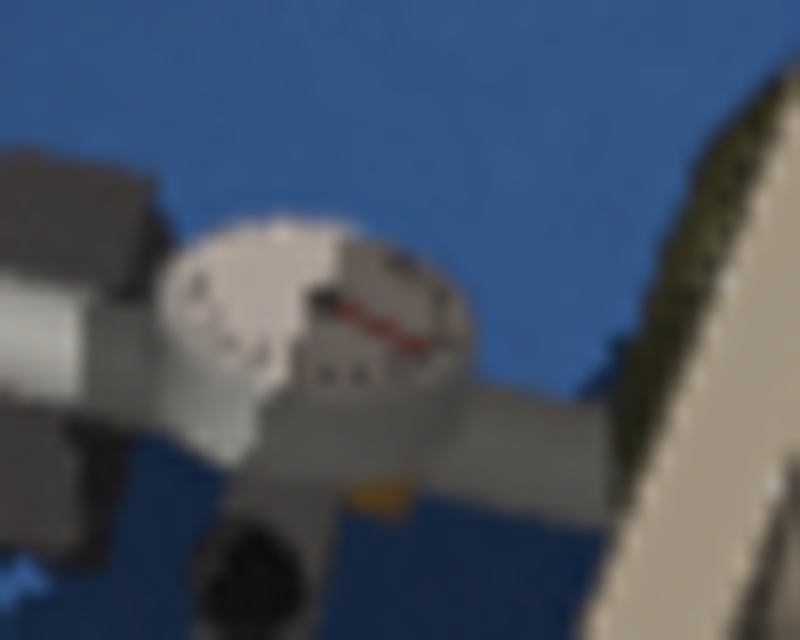

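```bash
cat >> h.py <<'E'
def X(th,A=np.array([515.7,-61.0,100.])):
    th=np.deg2rad(th); return A+60*(np.sin(th)*FX+np.cos(th)*np.array([0,0,1]))
def blob(p,u,r=5,thr=45):
    im=np.asarray(p["pixels"]).astype(float).max(-1); x0,y0=int(round(u[0])),int(round(u[1]))
    c=im[y0-r:y0+r+1,x0-r:x0+r+1]; w=np.clip(thr+15-c,0,40); ys,xs=np.mgrid[y0-r:y0+r+1,x0-r:x0+r+1]
    return np.array([(w*xs).sum(),(w*ys).sum()])/w.sum()
E
python3 - <<'E'
from h import *
p=capture("side")
p0=dict(p); p0["pixels"]=cv2.imread("pics/side0.png")[...,::-1]
a0=blob(p0,(328,181),4); print("a0",a0); b=a0-proj(p,X(0)); print("bias",b)
c=blob(p,(336.4,183.7),4); a=blob(p,(309.7,195),4); print("c",c,"a",a)
for th in range(90,104,2):
    print(th,(proj(p,X(th-120))+b-c).round(2),(proj(p,X(th))+b-a).round(2))
E
```

```text
a0 [327.85714286 181.7293956 ]
bias [0.21078476 1.23632445]
c [335.91341463 183.31219512] a [308.87007874 194.92322835]
90 [1.62 2.12] [ 0.14 -0.48]
92 [1.03 1.75] [0.17 0.05]
94 [0.43 1.4 ] [0.21 0.59]
96 [-0.18  1.07] [0.28 1.13]
98 [-0.8   0.75] [0.37 1.67]
100 [-1.43  0.44] [0.48 2.21]
102 [-2.07  0.16] [0.61 2.75]
```

```bash
python3 - <<'E'
from h import *
p=capture("side"); im=cv2.cvtColor(np.asarray(p["pixels"]),cv2.COLOR_RGB2BGR)
im0=cv2.imread("pics/side0.png")
def draw(im,ths,x0,y0,w,h,s):
    c=cv2.resize(im[y0:y0+h,x0:x0+w],None,fx=s,fy=s,interpolation=cv2.INTER_NEAREST)
    for th,col in ths:
        for k in (0,120,240):
            u=proj(p,X(th+k)); r=abs(proj(p,X(th+k)+11*FX)-u)[0]
            cv2.circle(c,(int((u[0]+.5-x0)*s),int((u[1]+.5-y0)*s)),int(r*s),col,1)
    return c
a=draw(im0,[(0,(0,255,0))],300,170,50,50,8); b=draw(im,[(95,(0,255,0)),(100,(0,0,255))],300,170,50,50,8)
cv2.imwrite("pics/ov.png",np.hstack([a,b]))
E
```

View pics/ov.png

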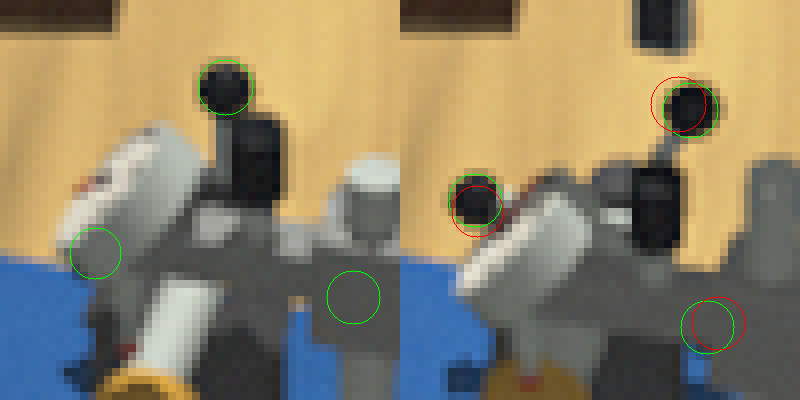

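```bash
python3 - <<'E'
from h import *
b=X(-25); print(b); t=b-[0,0,18.5]; t[:2]+=np.array([0.1,-0.6]); print(to(t))
E
```

```text
[490.93063223 -55.57222671 154.37846722]
[ 5.96 -0.64 -0.01]
```

>>> send_rows --rows "0.5 1 -0.64 0 0;0.5 3 -0.64 0 0;0.5 5 -0.64 0 0;0.5 5.95 -0.64 0 0;0.5 5.95 -0.64 0 0;0 5.95 -0.64 0 0;0 5.95 -0.64 0 0;0 5.95 -0.64 0 0;0 5.95 -0.64 0 0" --grip_force 20

```text
time_s: 17.1
eef_pos: [491.1, -56.3, 137.0]
ee_rot: [0.443, 0.551, 0.443, -0.551]
force: [-0.7, 0.3, 5.4]
grip_width: 0.238
```

```bash
cat > ov.py <<'E'
from h import *
import sys
p=capture("side"); im=cv2.cvtColor(np.asarray(p["pixels"]),cv2.COLOR_RGB2BGR)
x0,y0,s=300,170,14
c=cv2.resize(im[y0:y0+40,x0:x0+50],None,fx=s,fy=s,interpolation=cv2.INTER_NEAREST)
for th,col in zip(sys.argv[2:],[(0,255,0),(0,0,255),(255,255,0)]):
    for k in (0,240):
        u=proj(p,X(float(th)+k)); r=abs(proj(p,X(float(th)+k)+11*FX)-u)[0]
        cv2.circle(c,(int((u[0]+.5-x0)*s),int((u[1]+.5-y0)*s)),int(r*s),col,1)
cv2.imwrite(f"pics/{sys.argv[1]}.png",c)
E
python3 rd.py 95c; python3 ov.py ov95 95 90
```

```text
t 17.1 eef [491.1, -56.3, 137.0] F [-0.7, 0.3, 5.4]
centroid [299.7, 208.3] wsum 230.0 angles pca/hub 291.5 290.8 mm 4.74 4.7
```

View pics/ov95.png

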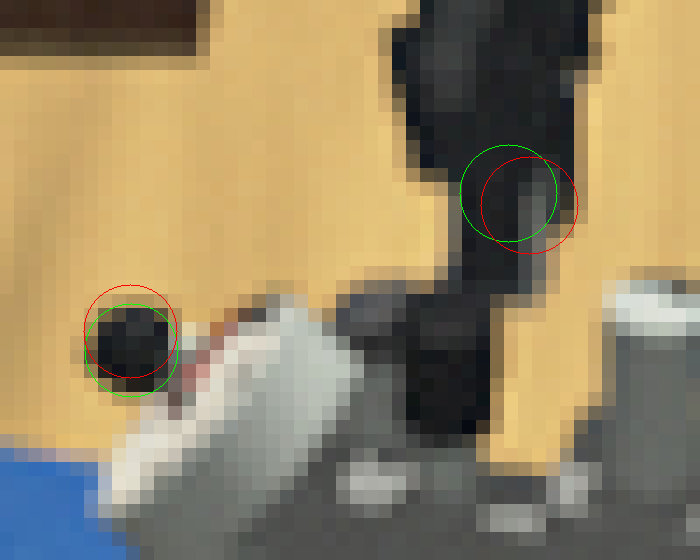

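>>> send_rows --rows "0 0.15 -0.28 0 0;0 0.3 -0.55 0 0;0 0.48 -0.81 0 0;0 0.66 -1.06 0 0;0 0.66 -1.06 0 0"

```text
time_s: 17.7
eef_pos: [480.4, -54.0, 129.9]
ee_rot: [0.443, 0.551, 0.443, -0.551]
force: [-0.8, 0.0, 3.6]
grip_width: 0.24
```

```bash
python3 rd.py 82c; python3 ov.py ov82 82 75
```

```text
t 17.7 eef [480.4, -54.0, 129.9] F [-0.8, 0.0, 3.6]
centroid [299.1, 208.2] wsum 252.0 angles pca/hub 299.2 294.5 mm 5.19 4.91
```

View pics/ov82.png

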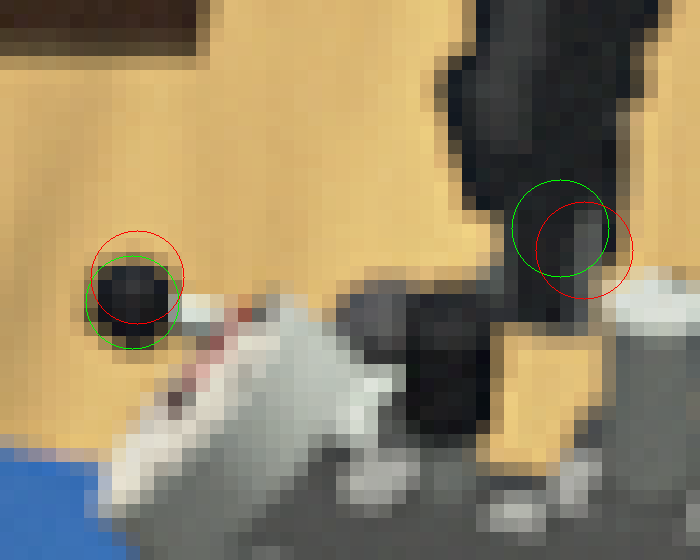

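>>> send_rows --rows "0 0.2 -0.25 0 0;0 0.41 -0.48 0 0;0 0.64 -0.7 0 0;0 0.87 -0.91 0 0;0 0.87 -0.91 0 0"

```text
time_s: 18.3
eef_pos: [471.1, -51.8, 120.4]
ee_rot: [-0.443, -0.551, -0.443, 0.551]
force: [0.3, -0.7, 0.5]
grip_width: 0.242
```

```bash
python3 rd.py 70c; python3 ov.py ov70 70 65
```

```text
t 18.3 eef [471.1, -51.8, 120.4] F [0.3, -0.7, 0.5]
centroid [298.8, 208.0] wsum 218.0 angles pca/hub 302.8 295.2 mm 5.4 4.96
```

View pics/ov70.png

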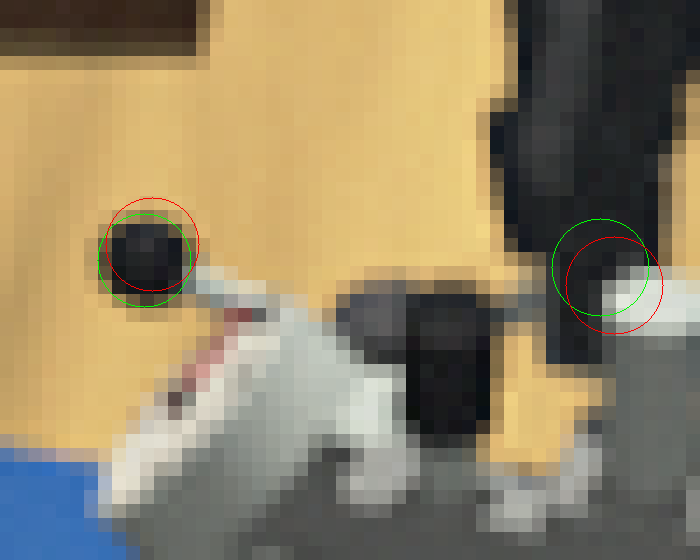

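View pics/d_70c.png

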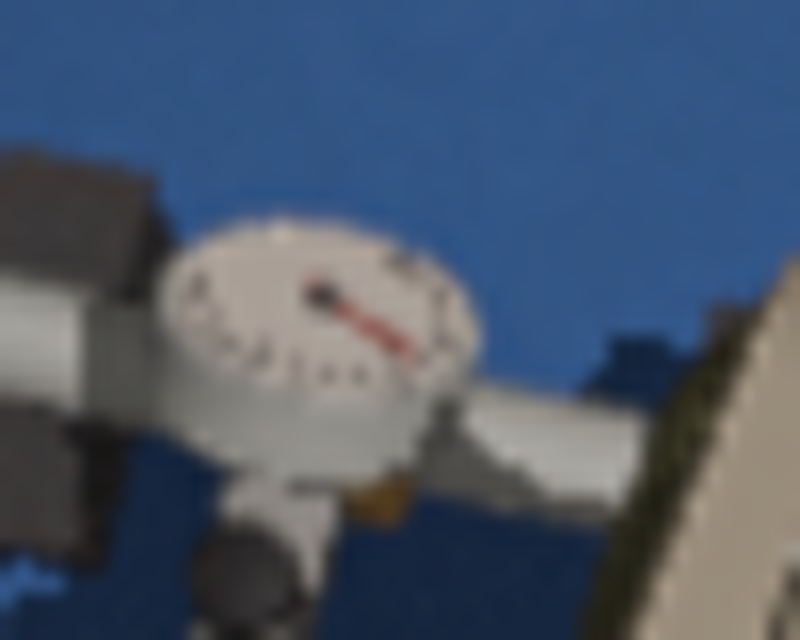

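>>> send_rows --rows "0.5 0 0 0 0;0.5 0 0 0 0;0.5 0 0 0 0;0.5 -2 0 0 0;0.5 -5 0 0 0;0.5 -9 0 0 0;0.5 -13 0 0 0;0.5 -16 0 2 0;0.5 -16 0 6 0;0.5 -16 0 8 0;0.5 -16 0 8 0"

```text
time_s: 19.5
eef_pos: [453.8, -131.8, 280.8]
ee_rot: [-0.442, -0.552, -0.442, 0.552]
force: [0.2, 0.4, 0.5]
grip_width: 0.495
```

```bash
python3 rd.py fin; python3 ov.py ovf 70 75
```

```text
t 19.5 eef [453.8, -131.8, 280.8] F [0.2, 0.4, 0.5]
centroid [298.8, 208.0] wsum 218.0 angles pca/hub 302.7 295.2 mm 5.39 4.96
```

View pics/ovf.png

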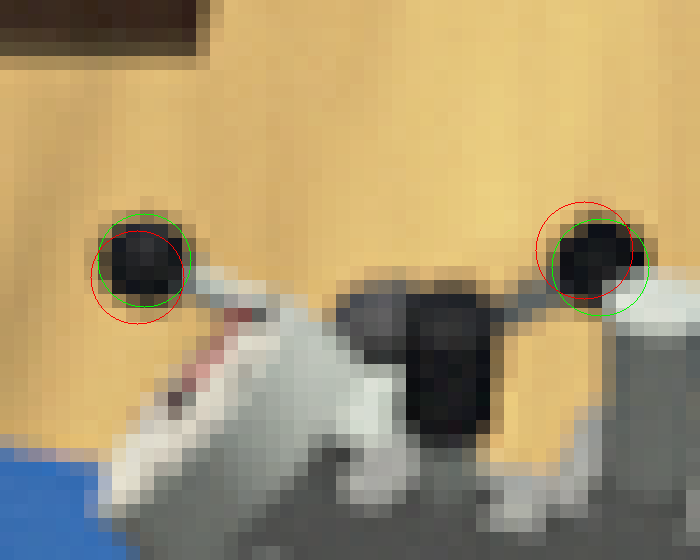

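View pics/d_fin.png

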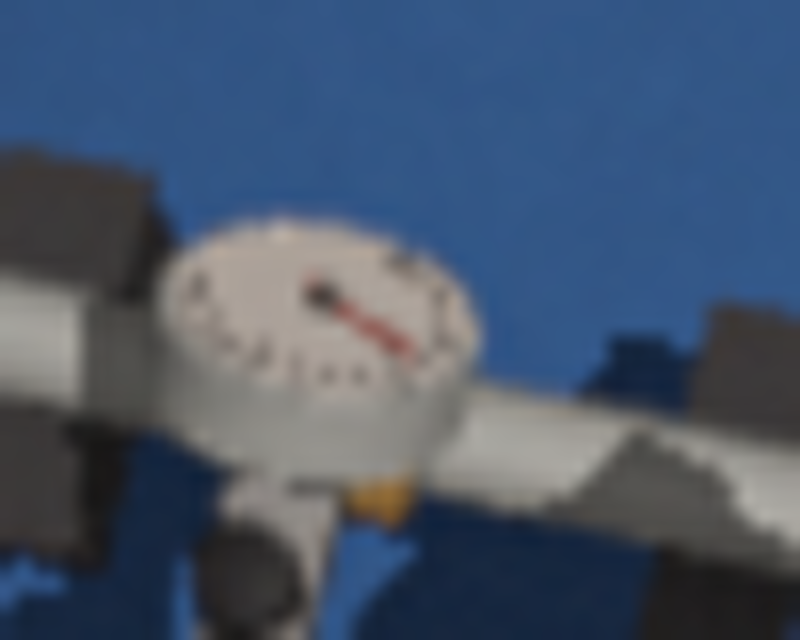

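After release the two visible balls sit on the 70° overlay circles, at about pixels (310,188) and (343,188). The needle is unchanged at its greatest reading and the robot is clear, so I'm handing in.

```bash
python3 -c "
from rig import workorder,ctrl
print(workorder.finish_job(), ctrl.sense()['time_s'])"
```

```text
the job is handed in; nothing more can be done
the job is handed in; nothing more can be done
```

The job is handed in after about 19.6 s, with the robot clear of everything. The indicator is lowered onto the collar, and the collar's high spot is under the plunger to within a few degrees.

- **Lowering:** I lowered the indicator by its knob about 19.5 mm. The dial then showed the plunger pushed in by about 2.3 mm, which is within 2–3 mm but good only to about ±0.2 mm.
- **Finding the high spot:** I turned the shaft by ball_a, past the greatest reading. Fitting the readings placed the high spot at about 70–72° of shaft turn. Returning with ball_c to about 70° gave the greatest reading seen, about 5.2 mm, and letting go did not change it.
- **Forces:** At the readings between moves, the force on the shaft was downwards or near zero, with one brief 0.5 N upward. I did not check the force during the moves.

**Disagreements and limits:**
- While I turned it by ball_a, the shaft fell about 5° behind the commanded angle by the end of the sweep. I therefore set the final angle from the camera picture rather than from the arm's position.
- The two ways I worked out the needle angle differed by up to about 0.6 mm in absolute reading, but their maxima agreed within about 2°.
- I did not do a second sweep on the near side of the high spot to confirm it. On the first sweep, the near-side angles were less certain because of the lag.

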